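# Close down the badge dispensing station

### The job

The colour run is over: first raise the lift lever on the dispensing head fully, then take the stop key from its stand, set its foot down on the left end of the index rail and slide it along until it drops into the hidden slot, leave it there fully home, and only then lower the lever fully so that the nozzle rests on its sealing pad for the night. Also, at any time, press a lid level and fully home on every colour pot on the bench (a spare lid may stay where it is); leave the other things alone.

Things in the scene. Friction and masses are not known exactly. Their poses are not given: they have to be found in the camera images.
- lift (a joint): lift lever on the dispensing head, rad: 0 = fully lowered (arm 0.4 rad below level), 0.85 = fully raised against its upper stop (0.45 rad above level). It turns stiffly (about 1.5 N at the grip) and stays where it is left.
- lift_grip (a point): centre of the lever's black grip, a level cylinder 26 mm long and 22 mm thick, its length along this point's y axis (the pivot's direction); free space around and above it, steel brackets begin about 85 mm and the white post 130 mm behind it. The grip is about 80 mm over the bench when lowered, 185 mm when raised.
- lift_pivot (a point): pivot of the lever, 130 mm above the bench on the front of the dispensing head; the grip swings about this point's y axis at radius 125 mm, and lies on its -x side (towards the robot).
- key_center (a point): stop key, dark steel and black, 74 mm tall, 250 g; its centre, 37 mm above the underside of its foot; z up. From below: foot 40 (x) by 18 (y) mm, 14 mm deep; shoulder 44 x 44 mm, 16 mm high; black handle 40 (x) by 22 (y) mm, 44 mm high, centred 15 mm above this point. It starts upright, foot in the 14.5 mm deep slot of a grey stand (60 x 74 mm); lift it straight up.
- rail_mid (a point): index rail, fixed, along this point's y axis; the point is the middle of its flat steel running surface, 40 mm above the bench; z up. The surface is 66 mm wide (x) and 280 mm long (y from -140 to +140 mm) between black end caps that rise 8 mm above it. Even dark bands 23 mm wide lie across it: all are printed but one, which is the hidden slot, somewhere between y = -90 and +20 mm.
- rail_start (a point): middle of the always solid left end (seen from the robot) of the running surface: 110 mm along +y from rail_mid, the solid part reaching 30 mm either way; same axes. The hidden slot is 23 mm wide (y), 66 mm long (x) and 28 mm deep: the key's foot, its y axis along the rail's y, drops 14 mm in until its shoulder rests on the surface.
- pot1_rim (a point): colour pot 1 (may be absent): open round grey plastic pot, 76 mm outside, bore 70 mm, 58 mm tall, about 350 g, loose on the bench; this point is the centre of its mouth at rim height, z up.
- lid1_center (a point): loose white lid 1, 44 mm tall, 60 g; its centre, 22 mm above its underside, z up. From below: tapered plug 8 mm deep, 66 mm wide (58 mm at the bottom); disc 75 mm wide, 4 mm thick; grip bar 44 mm long (x), 12 mm thick (y), 32 mm high. Any lid fits any pot; seated, the disc lies on the rim, this point 14 mm above the rim's centre. It starts plug down on the bench.
- pot2_rim (a point): colour pot 2 (may be absent): open round grey plastic pot, 76 mm outside, bore 70 mm, 58 mm tall, about 350 g, loose on the bench; this point is the centre of its mouth at rim height, z up.
- lid2_center (a point): loose white lid 2, 44 mm tall, 60 g; its centre, 22 mm above its underside, z up. From below: tapered plug 8 mm deep, 66 mm wide (58 mm at the bottom); disc 75 mm wide, 4 mm thick; grip bar 44 mm long (x), 12 mm thick (y), 32 mm high. Any lid fits any pot; seated, the disc lies on the rim, this point 14 mm above the rim's centre. It starts plug down on the bench.
- pot3_rim (a point): colour pot 3 (may be absent): open round grey plastic pot, 76 mm outside, bore 70 mm, 58 mm tall, about 350 g, loose on the bench; this point is the centre of its mouth at rim height, z up.
- lid3_center (a point): loose white lid 3, 44 mm tall, 60 g; its centre, 22 mm above its underside, z up. From below: tapered plug 8 mm deep, 66 mm wide (58 mm at the bottom); disc 75 mm wide, 4 mm thick; grip bar 44 mm long (x), 12 mm thick (y), 32 mm high. Any lid fits any pot; seated, the disc lies on the rim, this point 14 mm above the rim's centre. It starts plug down on the bench.
- pot4_rim (a point): colour pot 4 (may be absent): open round grey plastic pot, 76 mm outside, bore 70 mm, 58 mm tall, about 350 g, loose on the bench; this point is the centre of its mouth at rim height, z up.
- lid4_center (a point): loose white lid 4, 44 mm tall, 60 g; its centre, 22 mm above its underside, z up. From below: tapered plug 8 mm deep, 66 mm wide (58 mm at the bottom); disc 75 mm wide, 4 mm thick; grip bar 44 mm long (x), 12 mm thick (y), 32 mm high. Any lid fits any pot; seated, the disc lies on the rim, this point 14 mm above the rim's centre. It starts plug down on the bench.
- weight: dark steel turned weight 64 mm wide, 36 mm tall; bystander, origin on its underside; leave it be.
- blanks: stack of round black badge blanks 60 mm wide, 26 mm tall; bystander, origin on its underside; leave it be.
- thinner: white bottle 66 mm wide, 170 mm tall; bystander, origin on its underside; leave it be.
- scraper: metal spatula lying on the bench; bystander, origin on its underside; leave it be.
- spanner: spanner lying beyond the rail; bystander, origin on its underside; leave it be.
- sticks: green cup 80 mm wide, 90 mm tall, with wooden stirring sticks; bystander, origin on its underside; leave it be.
Mind the look-alikes: they are no part of the job. What is shaped like the part that bears lid2_center but blue is not meant.

How it is judged (in metres and radians):
On the way, in this order (a step that is already met when the one before it is completed fails the run):
1. the lift lever is raised (value of joint lift above 0.72 rad), for 0.2 s.
2. the key's foot stands on the solid left end of the rail's running surface (value of joint lift above 0.72 rad and z of key_center in the frame of rail_mid between 0.033 and 0.039 m and y of key_center in the frame of rail_mid between 0.08 and 0.14 m and x of key_center in the frame of rail_mid between -0.03 and 0.03 m and angle between key_center's own z axis and vertical below 0.12 rad), for 0.2 s.
3. the key has dropped into the hidden slot, shoulder down on the rail (value of joint lift above 0.72 rad and z of key_center in the frame of rail_mid between 0.017 and 0.027 m and y of key_center in the frame of rail_mid between -0.14 and 0.14 m and x of key_center in the frame of rail_mid between -0.03 and 0.03 m and angle between key_center's own z axis and vertical below 0.08 rad), for 0.2 s.
4. the lift lever is lowered again (value of joint lift below 0.13 rad and z of key_center in the frame of rail_mid between 0.017 and 0.027 m and y of key_center in the frame of rail_mid between -0.14 and 0.14 m and x of key_center in the frame of rail_mid between -0.03 and 0.03 m and angle between key_center's own z axis and vertical below 0.08 rad), for 0.2 s.
At the end, for the whole second after the job is handed in: Lever below 0.13 rad; key in the slot, centre 17 to 27 mm above the running surface, within 0.08 rad of upright; every pot upright on the bench with a lid centred within 4 mm, level within 0.05 rad and down on the rim (lid centre 11 to 16.5 mm above it) (all of step 4 and ((horizontal distance between lid1_center and pot1_rim below 0.004 m and z of lid1_center in the frame of pot1_rim between 0.011 and 0.0165 m and angle between the z axis of lid1_center and the z axis of pot1_rim, either way round below 0.05 rad and angle between lid1_center's own z axis and vertical below 0.1 rad) or (horizontal distance between lid2_center and pot1_rim below 0.004 m and z of lid2_center in the frame of pot1_rim between 0.011 and 0.0165 m and angle between the z axis of lid2_center and the z axis of pot1_rim, either way round below 0.05 rad and angle between lid2_center's own z axis and vertical below 0.1 rad) or (horizontal distance between lid3_center and pot1_rim below 0.004 m and z of lid3_center in the frame of pot1_rim between 0.011 and 0.0165 m and angle between the z axis of lid3_center and the z axis of pot1_rim, either way round below 0.05 rad and angle between lid3_center's own z axis and vertical below 0.1 rad) or (horizontal distance between lid4_center and pot1_rim below 0.004 m and z of lid4_center in the frame of pot1_rim between 0.011 and 0.0165 m and angle between the z axis of lid4_center and the z axis of pot1_rim, either way round below 0.05 rad and angle between lid4_center's own z axis and vertical below 0.1 rad)) and ((horizontal distance between lid1_center and pot2_rim below 0.004 m and z of lid1_center in the frame of pot2_rim between 0.011 and 0.0165 m and angle between the z axis of lid1_center and the z axis of pot2_rim, either way round below 0.05 rad and angle between lid1_center's own z axis and vertical below 0.1 rad) or (horizontal distance between lid2_center and pot2_rim below 0.004 m and z of lid2_center in the frame of pot2_rim between 0.011 and 0.0165 m and angle between the z axis of lid2_center and the z axis of pot2_rim, either way round below 0.05 rad and angle between lid2_center's own z axis and vertical below 0.1 rad) or (horizontal distance between lid3_center and pot2_rim below 0.004 m and z of lid3_center in the frame of pot2_rim between 0.011 and 0.0165 m and angle between the z axis of lid3_center and the z axis of pot2_rim, either way round below 0.05 rad and angle between lid3_center's own z axis and vertical below 0.1 rad) or (horizontal distance between lid4_center and pot2_rim below 0.004 m and z of lid4_center in the frame of pot2_rim between 0.011 and 0.0165 m and angle between the z axis of lid4_center and the z axis of pot2_rim, either way round below 0.05 rad and angle between lid4_center's own z axis and vertical below 0.1 rad)) and ((horizontal distance between lid1_center and pot3_rim below 0.004 m and z of lid1_center in the frame of pot3_rim between 0.011 and 0.0165 m and angle between the z axis of lid1_center and the z axis of pot3_rim, either way round below 0.05 rad and angle between lid1_center's own z axis and vertical below 0.1 rad) or (horizontal distance between lid2_center and pot3_rim below 0.004 m and z of lid2_center in the frame of pot3_rim between 0.011 and 0.0165 m and angle between the z axis of lid2_center and the z axis of pot3_rim, either way round below 0.05 rad and angle between lid2_center's own z axis and vertical below 0.1 rad) or (horizontal distance between lid3_center and pot3_rim below 0.004 m and z of lid3_center in the frame of pot3_rim between 0.011 and 0.0165 m and angle between the z axis of lid3_center and the z axis of pot3_rim, either way round below 0.05 rad and angle between lid3_center's own z axis and vertical below 0.1 rad) or (horizontal distance between lid4_center and pot3_rim below 0.004 m and z of lid4_center in the frame of pot3_rim between 0.011 and 0.0165 m and angle between the z axis of lid4_center and the z axis of pot3_rim, either way round below 0.05 rad and angle between lid4_center's own z axis and vertical below 0.1 rad)) and ((horizontal distance between lid1_center and pot4_rim below 0.004 m and z of lid1_center in the frame of pot4_rim between 0.011 and 0.0165 m and angle between the z axis of lid1_center and the z axis of pot4_rim, either way round below 0.05 rad and angle between lid1_center's own z axis and vertical below 0.1 rad) or (horizontal distance between lid2_center and pot4_rim below 0.004 m and z of lid2_center in the frame of pot4_rim between 0.011 and 0.0165 m and angle between the z axis of lid2_center and the z axis of pot4_rim, either way round below 0.05 rad and angle between lid2_center's own z axis and vertical below 0.1 rad) or (horizontal distance between lid3_center and pot4_rim below 0.004 m and z of lid3_center in the frame of pot4_rim between 0.011 and 0.0165 m and angle between the z axis of lid3_center and the z axis of pot4_rim, either way round below 0.05 rad and angle between lid3_center's own z axis and vertical below 0.1 rad) or (horizontal distance between lid4_center and pot4_rim below 0.004 m and z of lid4_center in the frame of pot4_rim between 0.011 and 0.0165 m and angle between the z axis of lid4_center and the z axis of pot4_rim, either way round below 0.05 rad and angle between lid4_center's own z axis and vertical below 0.1 rad)) and angle between each of pot1_rim, pot2_rim, pot3_rim, pot4_rim's own z axis and vertical below 0.06 rad and height (world z) of each of pot1_rim, pot2_rim, pot3_rim, pot4_rim below 0.061 m); the robot touches nothing.
It fails at once if another thing on the bench is shifted by more than 50 mm (distance of any of weight, blanks, thinner, scraper, spanner, sticks from where it was at the start of the episode above 0.05 m).
Of pot1, pot2, pot3, pot4 only 3 to 4 are there at a start; the rules pass over those that are not, and their reading is None.
At some moment in a run one of pot1, pot2, pot3, lid1, lid2, lid3, lid4, pot4 may be knocked a few centimetres aside while the robot is not near it.
It also fails if it takes over 210 s, if anything falls off the work surface, if the arm or the gripper's body presses on something with over 40 N, if the wrist force passes 120 N, or if a joint passes its speed limit or range.

### The arm

A 6-joint arm with a two-finger parallel gripper is mounted at the origin on the work surface. World frame = base frame: x ahead of the robot, y to its left, z up, the work surface at z = 0. Lengths are in m, angles in degrees, forces in N, time in s.
With the tool pointing down it reaches from about 0.4 to 0.825 m from the base axis. Payload 7 kg.
Tool frame: the origin (TCP) lies on the centre line of the jaws, within the pads' length; the fingertips stand 19 mm ahead of it and the grasp point (between the pads) is the TCP; z points along the fingers, y is the line along which they close (so a half turn about z gives the same grasp; the last joint's range is limited). The gripper opens to 88 mm and grips with 3 to 60 N. Pads are 19 mm wide; open, the fingers measure 130 mm over their backs; the gripper's body (78 mm by 193 mm) begins 47 mm behind the grasp point.
Start: joints at [16.507, 20.546, 0.682, 0, -70.136, -16.507], TCP at [0.675, -0, 0.246] pointing down, gripper open.
Joint ranges: [-176.03, 176.03], [-82.01, 121.73], [-58.28, 71.71], [-173.87, 95.51], [-174.79, -0.11], [-173.66, 173.66]. Speed limits (degrees/s): [136.94, 136.94, 172.46, 180, 180, 180].

### API

Orientations are given as [roll, pitch, yaw] about the fixed x, y, z axes, in that order (R = Rz(yaw) Ry(pitch) Rx(roll)).
In Python, from plant import get_state, capture, close_job gives the robot as it stands.
- The arm moves only by the tool apply_moves, never from a script. Its argument "targets" is a list of rows, each a list of 7 numbers: the opening, from 0 (shut) to 1 (fully open), then the shift along the tool's x, y, z normalised to -1 to 1, where 1 is 1000 mm, then the turn, a rotation vector about the tool's x, y, z normalised to -1 to 1, where 1 is 90 degrees. In form: [[claw, tx, ty, tz, ax, ay, az], ...]. A call has 1 to 20 rows; each row shifts and turns the commanded pose from where the row before left it, along the tool's axes as they then stand; what a row does not reach is not made up. A row lasts 1/12 s, in which the tool goes at most 41.7 mm and 7.16 degrees, less where a joint would pass 70% of its speed; a pose out of reach is approached as far as the arm can. A call with a number of a shift or a turn outside -1 to 1 is refused whole. A call with a gripper value outside its range is refused whole. The fingers move at their own pace and stop on an object; "newtons" is the grip in N (left out, the last holds). Time passes only in rows, so rows that do not move let the fingers close. It gives the time, the measured TCP pose, the force, the opening and the grip force at its end, in the units of the state.
- get_state(): the state, without advancing time (a new reading comes with each control period).
- capture(name): name is "scene" or "side" or "wrist"; returns a dict with "frame" (420x560x3 uint8, red, green, blue), "range_z" (420x560 float32, m along the optical axis (not along the pixel's ray), 0 where there is no reading), "camera_matrix" (3x3 intrinsics, pixels), "k1" (the pictures are not rectified: a ray, as slopes to the right and down, at radius r is drawn at 1 + k1 r^2 times it, then the intrinsics apply), "T" (4x4, takes a point from camera to world coordinates). Camera axes: x right, y down, z forward; pixel columns grow to the right and rows downward; lengths in m; the calibration is good to about 2 mm. A picture is of the moment at which its call begins.
- close_job(): hands the job in; it is judged then, once.
The state is a dict: "time_s": time; "joints": joint angles; "qd": joint speeds; "joint_torque": joint torques, N m; "tcp_pos": TCP position; "eef_rot": TCP orientation; "contact_force": force on the tool from outside, world axes, zero at the start; "moment": the same for the moment, N m; "gripper_width": finger opening in m; "gripper_force": force on a finger pad.
Only numpy, scipy, OpenCV 4.12 (cv2) and the standard library are available. Lean on these libraries where they do the work, as an engineer would, in place of code of your own. Each camera call takes 0.05 s, during which the arm holds its last target. There are 200 camera calls.

## Working session

There is one attempt and no reset: what is moved stays moved. The work goes in short steps, Python scripts to look and compute and a tool call to move; the robot and the scene stay as the last step left them, time stands still between calls to the robot, and variables do not carry over. Pictures are saved under pics/ and viewed, at most 14 in all, crops included, and the job is handed in when it is done.

Besides the shell and the picture viewer there is one more tool, called after "Request:" in YAML: its name, and indented under it one key for each argument. apply_moves: Moves the arm, as the interface text tells. Scaled input: -1 to 1 covers 1000 mm each way for a shift and 90 degrees each way for a turn. Its arguments: {"type":"object","properties":{"targets":{"type":"array","items":{"type":"array","items":{"type":"number"}}},"newtons":{"type":"number"}},"required":["targets"]}

```bash
ls; mkdir -p pics
cat > h.py <<'E'
import numpy as np, cv2
from plant import get_state, capture, close_job
def shot(name,fn):
    c=capture(name); cv2.imwrite('pics/'+fn+'.png',c['frame'][:,:,::-1]); np.savez('pics/'+fn+'.npz',**c); return c
def load(fn): return dict(np.load('pics/'+fn+'.npz'))
def ray(c,u,v):
    K=c['camera_matrix'];k=float(c['k1'])
    d=np.array([(u-K[0,2])/K[0,0],(v-K[1,2])/K[1,1]]);s=d.copy()
    for _ in range(20): s=d/(1+k*(s@s))
    return c['T'][:3,:3]@np.array([s[0],s[1],1.]),c['T'][:3,3],s
def onplane(c,u,v,z):
    d,o,_=ray(c,u,v); return o+d*(z-o[2])/d[2]
def cloud(c):
    K=c['camera_matrix'];k=float(c['k1']);h,w=c['range_z'].shape
    u,v=np.meshgrid(np.arange(w),np.arange(h))
    dx=(u-K[0,2])/K[0,0];dy=(v-K[1,2])/K[1,1];x,y=dx.copy(),dy.copy()
    for _ in range(20):
        f=1+k*(x*x+y*y);x,y=dx/f,dy/f
    Z=c['range_z'];P=np.stack([x*Z,y*Z,Z],-1)@c['T'][:3,:3].T+c['T'][:3,3]
    P[Z<=0]=np.nan; return P
def pix(c,p):
    K=c['camera_matrix'];k=float(c['k1']);q=c['T'][:3,:3].T@(np.asarray(p)-c['T'][:3,3]);x,y=q[:2]/q[2];f=1+k*(x*x+y*y)
    return K[0,0]*x*f+K[0,2],K[1,1]*y*f+K[1,2]
E
python3 - <<'E'
from h import *
a=shot('scene','s0');b=shot('side','d0');w=shot('wrist','w0')
for c in(a,b,w): print(c['T'].round(3).tolist(),c['camera_matrix'].tolist(),c['k1'])
print(get_state())
E
```

```text
pics
[[-0.662, 0.407, -0.629, 1.385], [0.749, 0.349, -0.563, 0.833], [-0.01, -0.844, -0.536, 0.832], [0.0, 0.0, 0.0, 1.0]] [[468.997212212298, 0.0, 274.45886973304073], [0.0, 468.997212212298, 197.27964706562364], [0.0, 0.0, 1.0]] -0.006698107393536444
[[0.97, -0.148, 0.194, 0.268], [-0.243, -0.514, 0.823, -1.134], [-0.022, -0.845, -0.534, 0.862], [0.0, 0.0, 0.0, 1.0]] [[482.0464423222227, 0.0, 275.6818506977415], [0.0, 482.0464423222227, 211.98150663589945], [0.0, 0.0, 1.0]] 0.044038962255921486
[[-1.0, -0.0, -0.001, 0.675], [-0.0, 0.954, 0.3, -0.081], [0.001, 0.3, -0.954, 0.384], [0.0, 0.0, 0.0, 1.0]] [[345.50238124040584, 0.0, 281.55977191361853], [0.0, 345.50238124040584, 209.4983858048414], [0.0, 0.0, 1.0]] -0.08580670403466821
{'time_s': 0.15, 'joints': array([ 1.65073060e+01,  2.05809036e+01,  6.47558608e-01, -1.64229313e-02,
       -7.01368378e+01, -1.65075738e+01]), 'qd': array([-0.05218486, -0.17689255,  0.07880111,  0.01384839, -0.03154454,
        0.00517538]), 'joint_torque': array([ 1.39394037e-04, -5.83274567e+01,  2.93289685e+01,  7.00122759e+00,
        8.75052094e-03, -9.76538854e-05]), 'tcp_pos': array([ 6.74656676e-01, -8.20800517e-06,  2.44857905e-01]), 'eef_rot': array([ 1.79928322e+02, -5.13944831e-03, -9.00058542e+01]), 'contact_force': array([-0.22346283,  0.17676605, -0.42133712]), 'moment': array([-0.00527708,  0.00986752,  0.03465395]), 'gripper_force': 0.0, 'gripper_width': 0.08748124910110731}
```

View pics/s0.png

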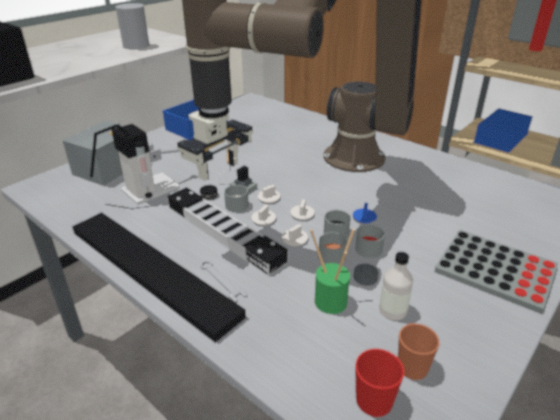

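View pics/d0.png

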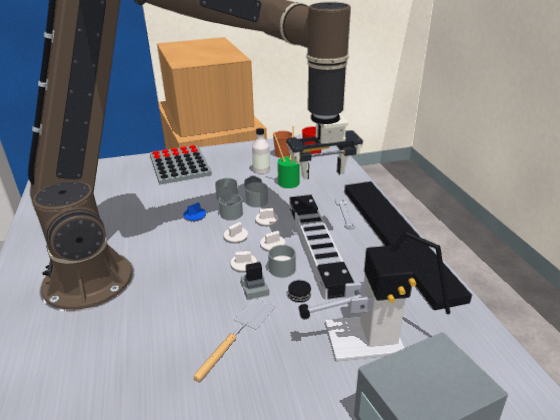

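The scene view shows the dispensing head at (140,165) and the rail from (185,200) to (265,255). It also shows the key stand at (243,185), four white lids at (270,195), (264,217), (303,210) and (295,236), and the blue look-alike lid at (365,215). There are four pots: (237,197) and three near (337,222), (370,240) and (333,245). The side view agrees: pots at (282,261), (227,190), (231,206) and (257,191), lids at (266,217), (236,233), (272,241) and (243,262), key at (255,280).

```bash
cat > m.py <<'E'
from h import *
import sys
def white(c,P):
    f=c['frame'].astype(int);hsv=cv2.cvtColor(c['frame'],cv2.COLOR_RGB2HSV)
    return f,hsv
if __name__=='__main__':
  for fn in sys.argv[1:]:
    c=load(fn);P=cloud(c);z=P[...,2]
    ok=(z>0.009)&(z<0.2)&(P[...,0]>.3)&(P[...,0]<.95)&(abs(P[...,1])<.6)
    n,l,st,ce=cv2.connectedComponentsWithStats(ok.astype(np.uint8))
    print(fn)
    for i in range(1,n):
        if st[i,4]<40: continue
        q=P[l==i];col=np.median(c['frame'][l==i],0)
        print(ce[i].round(),st[i,4],'med',np.median(q,0).round(3),'min',np.nanpercentile(q,2,0).round(3),'max',np.nanpercentile(q,98,0).round(3),col)
E
python3 m.py s0 d0
python3 -c "
from h import *
a=cv2.imread('pics/s0.png')[150:300,100:400];b=cv2.imread('pics/d0.png')[150:360,170:470]
cv2.imwrite('pics/x0.png',cv2.resize(np.vstack([a,b]),None,fx=1.66,fy=1.66,interpolation=cv2.INTER_CUBIC))"
```

```text
s0
[127. 167.] 3413 med [ 0.701 -0.397  0.096] min [ 0.573 -0.592  0.01 ] max [ 0.799 -0.334  0.193] [133. 132. 131.]
[239. 190.] 879 med [ 0.501 -0.122  0.038] min [ 0.414 -0.178  0.011] max [ 0.565 -0.061  0.08 ] [101. 106. 104.]
[228. 228.] 3703 med [0.668 0.007 0.039] min [ 0.541 -0.241  0.011] max [0.706 0.205 0.05 ] [84. 85. 87.]
[269. 194.] 258 med [ 0.433 -0.045  0.014] min [ 0.395 -0.08   0.009] max [ 0.462 -0.016  0.045] [193. 190. 185.]
[302. 211.] 272 med [0.435 0.099 0.013] min [0.397 0.06  0.009] max [0.464 0.129 0.045] [207. 204. 199.]
[364. 215.] 245 med [0.331 0.255 0.012] min [0.303 0.216 0.009] max [0.354 0.283 0.045] [ 55.  82. 140.]
[263. 216.] 303 med [0.535 0.025 0.013] min [ 0.498 -0.012  0.01 ] max [0.563 0.054 0.045] [201. 196. 191.]
[333. 262.] 2939 med [0.66  0.356 0.052] min [0.404 0.196 0.013] max [0.718 0.42  0.182] [ 96. 117. 101.]
[163. 275.] 6598 med [0.905 0.027 0.029] min [ 0.853 -0.339  0.013] max [0.95  0.261 0.032] [38. 39. 41.]
[295. 236.] 365 med [0.55  0.161 0.013] min [0.513 0.123 0.009] max [0.577 0.19  0.045] [171. 167. 163.]
[370. 240.] 7
[... 1652 characters left out ...]
46] [198.  190.5 188. ]
[236. 232.] 308 med [0.427 0.082 0.015] min [0.393 0.056 0.01 ] max [0.458 0.111 0.046] [227.  221.  219.5]
[279. 254.] 1048 med [ 0.523 -0.076  0.032] min [ 0.487 -0.14   0.01 ] max [0.559 0.029 0.059] [108. 114. 115.]
[434. 276.] 2406 med [ 0.891 -0.283  0.029] min [ 0.792 -0.457  0.012] max [ 0.944 -0.117  0.176] [31. 31. 35.]
[250. 274.] 950 med [ 0.426 -0.17   0.029] min [ 0.394 -0.199  0.01 ] max [ 0.46  -0.045  0.08 ] [108. 115. 115.]
[299. 290.] 376 med [ 0.538 -0.225  0.024] min [ 0.511 -0.247  0.01 ] max [ 0.566 -0.191  0.028] [32.  33.  36.5]
[226. 343.] 234 med [ 0.326 -0.348  0.016] min [ 0.301 -0.379  0.01 ] max [ 0.371 -0.298  0.021] [224.5 182.  121. ]
```

View pics/x0.png

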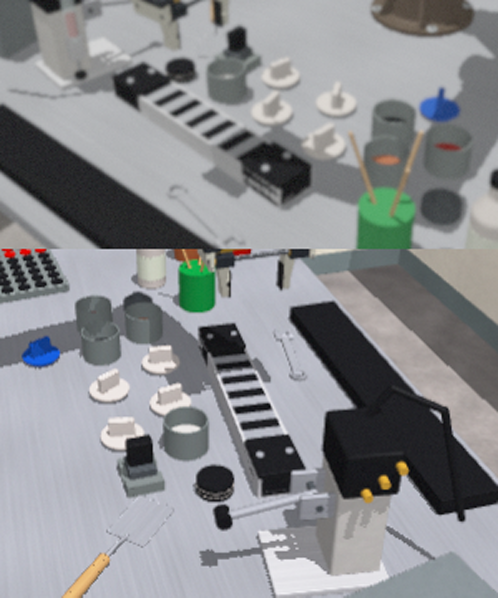

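View pics/w0.png

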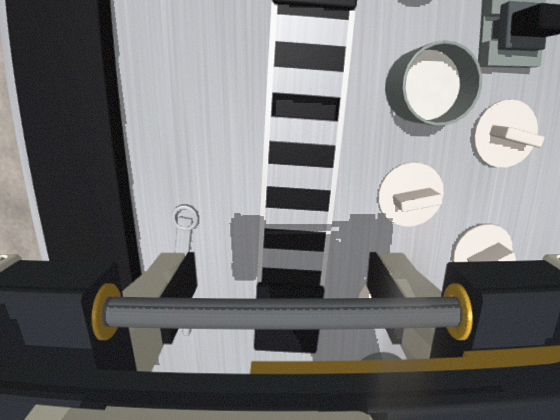

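The crop and the wrist view confirm four white lids and one blue look-alike at side (195,212). The blue one is not meant. In the wrist view one band at (305,107) looks like a recess. Next I measure these properly.

```bash
cat > fit.py <<'E'
from h import *
from scipy.optimize import least_squares
def circ(q,r):
    f=lambda p:np.hypot(q[:,0]-p[0],q[:,1]-p[1])-r
    s=least_squares(f,np.nanmean(q[:,:2],0),loss='soft_l1',f_scale=.001);return s.x,np.sqrt(np.mean(f(s.x)**2))
def near(P,xy,r): return np.hypot(P[...,0]-xy[0],P[...,1]-xy[1])<r
def lid(c,xy,z0=0.,P=None):
    P=cloud(c) if P is None else P
    n=near(P,xy,.05);z=P[...,2]-z0;f=c['frame'].astype(int);w=n&(f.min(-1)>110)&(f.max(-1)-f.min(-1)<40)
    b=P[w&(z>.036)&(z<.055)]; t=P[w&(z>.039)]
    if len(t)<8: return None
    r=cv2.minAreaRect((t[:,:2]*1e4).astype(np.float32));bx=cv2.boxPoints(r)/1e4
    e=[bx[1]-bx[0],bx[2]-bx[1]];e=max(e,key=np.linalg.norm)
    return dict(bar=np.array(r[0])/1e4,size=np.array(r[1])/10,yaw=round(float(np.degrees(np.arctan2(e[1],e[0]))%180),1),ztop=round(float(np.median(t[:,2])),4),n=len(t))
def pot(c,xy,P=None):
    P=cloud(c) if P is None else P
    q=P[near(P,xy,.055)&(P[...,2]>.052)&(P[...,2]<.064)]
    if len(q)<10: return None
    x,e=circ(q,.0365);return x.round(4),'rms',round(e,4),'z',np.percentile(q[:,2],90).round(4),len(q)
LIDS=dict(A=(.43,-.047),B=(.43,.092),C=(.535,.02),D=(.545,.155))
POTS=dict(P1=(.525,-.09),P2=(.442,.343),P3=(.535,.275),P4=(.435,.23))
E
python3 - <<'E'
from fit import *
for fn in('s0','d0','w0'):
    c=load(fn);P=cloud(c);print('##',fn,P[...,2][np.isfinite(P[...,2])&(abs(P[...,2])<.01)&(P[...,0]<.8)].mean().round(4))
    for k,v in LIDS.items(): print(k,lid(c,v,P=P))
    for k,v in POTS.items(): print(k,pot(c,v,P))
    n=near(P,(.43,-.165),.06)
    for a,b in((.014,.026),(.024,.034),(.068,.09)):
        t=P[n&(P[...,2]>a)&(P[...,2]<b)]
        if len(t)>8:
            r=cv2.minAreaRect((t[:,:2]*1e4).astype(np.float32));print('key',a,np.array(r[0])/1e4,np.array(r[1])/10,r[2],len(t),np.median(t[:,2]))
    # rail surface
    t=P[(P[...,2]>.036)&(P[...,2]<.0455)&(abs(P[...,0]-.65)<.07)&(abs(P[...,1])<.24)]
    if len(t)>8:
        r=cv2.minAreaRect((t[:,:2]*1e4).astype(np.float32));print('rail',np.array(r[0])/1e4,np.array(r[1])/10,r[2],len(t),np.median(t[:,2]))
# band depth profile along rail in w0
    n=(abs(P[...,0]-.655)<.02)
    for y in np.arange(-.2,.21,.01):
        m=n&(abs(P[...,1]-y)<.004)
        if m.sum()>3: print(round(y,2),np.nanpercentile(P[m][:,2],[10,50,90]).round(3),end=' ')
    print()
    m=(P[...,0]<.64)&(P[...,0]>.45)&(P[...,1]<-.27)&(P[...,1]>-.45)&(P[...,2]>.06)&(P[...,2]<.11)
    q=P[m]
    if len(q)>5:
        print('lever',len(q),q.min(0).round(3),q.max(0).round(3))
        for x0 in np.arange(.5,.64,.01):
            s=q[abs(q[:,0]-x0)<.005]
            if len(s)>2: print(round(x0,2),len(s),np.median(s,0).round(3),s.min(0).round(3),s.max(0).round(3))
E
```

```text
## s0 0.0
A {'bar': array([ 0.42837969, -0.04983939]), 'size': array([12.87611542, 44.493573  ]), 'yaw': 164.6, 'ztop': 0.043, 'n': 33}
B {'bar': array([0.43142124, 0.09371096]), 'size': array([48.76737366, 12.5257843 ]), 'yaw': 24.9, 'ztop': 0.0435, 'n': 33}
C {'bar': array([0.54707651, 0.02410633]), 'size': array([42.62127075, 73.88591919]), 'yaw': 163.7, 'ztop': 0.0437, 'n': 49}
D {'bar': array([0.54364722, 0.15797469]), 'size': array([14.98502808, 45.86838074]), 'yaw': 176.4, 'ztop': 0.043, 'n': 50}
P1 (array([ 0.5277, -0.0976]), 'rms', np.float64(0.002), 'z', np.float64(0.0582), 96)
P2 (array([0.4431, 0.3418]), 'rms', np.float64(0.0021), 'z', np.float64(0.0589), 136)
P3 (array([0.5376, 0.2831]), 'rms', np.float64(0.0017), 'z', np.float64(0.0583), 142)
P4 (array([0.4385, 0.2281]), 'rms', np.float64(0.0018), 'z', np.float64(0.0586), 121)
key 0.014 [ 0.4368833  -0.15823892] [49.52377319 89.93627319] 17.821979522705078 77 0.020491277244974904
key 0.024 [ 0.44670361 -0.1474219 ] [28.96936646 61.70262451] 41.48337173461914 45 0.02900914488305595
key 0.068 [ 0.43632871 -0.15685358] [23
[... 5338 characters left out ...]
[0.039 0.04  0.041] -0.09 [0.015 0.039 0.041] -0.08 [0.014 0.016 0.017] -0.07 [0.015 0.016 0.017] -0.06 [0.039 0.04  0.041] -0.05 [0.039 0.04  0.041] -0.04 [0.039 0.04  0.041] -0.03 [0.305 0.309 0.328] -0.02 [0.316 0.32  0.334] -0.01 [0.039 0.04  0.041] 0.0 [0.039 0.04  0.041] 0.01 [0.039 0.04  0.041] 0.02 [0.039 0.04  0.041] 0.03 [0.039 0.04  0.041] 0.04 [0.039 0.04  0.041] 0.05 [0.039 0.04  0.041] 0.06 [0.039 0.04  0.041] 0.07 [0.039 0.04  0.041] 0.08 [0.039 0.04  0.041] 0.09 [0.039 0.04  0.041] 0.1 [0.039 0.04  0.041] 0.11 [0.04  0.04  0.042] 0.12 [0.047 0.048 0.049] 0.13 [0.046 0.048 0.049] 0.17 [0.047 0.048 0.049] 0.18 [0.047 0.048 0.049] 0.19 [0.047 0.048 0.049] 0.2 [0.047 0.048 0.049]
```

Request:
apply_moves:
  targets:
    - [1, 0.028, 0.0175, -0.006, 0, 0, 0]
    - [1, 0.028, 0.0175, -0.006, 0, 0, 0]
    - [1, 0.028, 0.0175, -0.006, 0, 0, 0]
    - [1, 0.028, 0.0175, -0.006, 0, 0, 0]
    - [1, 0.028, 0.0175, -0.006, 0, 0, 0]
    - [1, 0.028, 0.0175, -0.006, 0, 0, 0]
    - [1, 0.028, 0.0175, -0.006, 0, 0, 0]
    - [1, 0.028, 0.0175, -0.006, 0, 0, 0]
    - [1, 0.028, 0.0175, -0.006, 0, 0, 0]
    - [1, 0.028, 0.0175, -0.006, 0, 0, 0]

```text
time_s: 0.98
tcp_pos: [0.4988, -0.2811, 0.3058]
eef_rot: [180.0, 0.0, -90.0]
contact_force: [0.5, -1.2, -0.4]
gripper_width: 0.0879
gripper_force: 0.0
```

Request:
apply_moves:
  targets:
    - [1, 0, 0, 0, 0, 0, 0.077]
    - [1, 0, 0, 0, 0, 0, 0.077]
    - [1, 0, 0, 0, 0, 0, 0.077]
    - [1, 0, 0, 0, 0, 0, 0.077]
    - [1, 0, 0, 0, 0, 0, 0.077]
    - [1, 0, 0, 0, 0, 0, 0.077]
    - [1, 0, 0, 0, 0, 0, 0.077]
    - [1, 0, 0, 0, 0, 0, 0.077]
    - [1, 0, 0, 0, 0, 0, 0.077]
    - [1, 0, 0, 0, 0, 0, 0.077]
    - [1, 0, 0, 0, 0, 0, 0.077]
    - [1, 0, 0, 0, 0, 0, 0.077]
    - [1, 0, 0, 0, 0, 0, 0.076]
    - [1, 0, 0, 0, 0, 0, 0]

```text
time_s: 2.15
tcp_pos: [0.4998, -0.2799, 0.3053]
eef_rot: [180.0, -0.0, 179.7]
contact_force: [-0.2, 0.2, -0.1]
gripper_width: 0.0875
gripper_force: 0.0
```

Run:
```python
from fit import *
c=shot('wrist','w1');P=cloud(c);s=get_state();print(s['tcp_pos'],s['eef_rot'],s['joints'],s['time_s'])
d=shot('side','d1')
```

```text
[ 0.49984226 -0.27995347  0.30531621] [ 1.79989461e+02 -2.60507629e-02 -1.79886691e+02] [-9.69684363e+00  9.04793634e+00 -7.04874675e+00 -6.18812491e-03
 -7.39307825e+01 -8.01881357e+01] 2.2
```

View pics/w1.png

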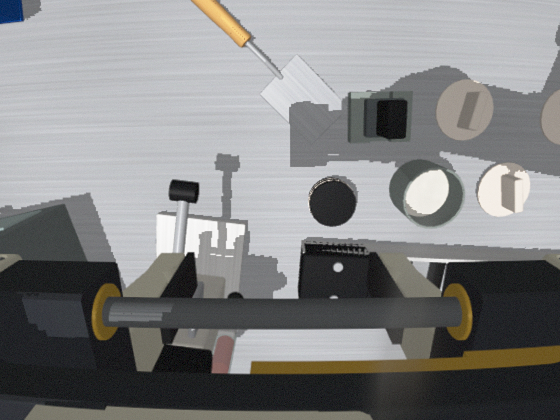

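The wrist view shows the black lever grip at (184,190), with its rod running down to (178,255). The key is at (390,118) in its stand at (380,115), the blanks at (333,202) and pot 1 at (427,190).

Run:
```python
from fit import *
c=load('w1');P=cloud(c)
sub=np.zeros(P.shape[:2],bool);sub[170:260,150:215]=True
q=P[sub&(P[...,2]>.05)]
g=P[sub&(P[...,2]>.05)&(c['frame'].max(-1)<70)]
print(len(g),g.min(0).round(4),g.max(0).round(4),np.median(g,0))
r=cv2.minAreaRect((g[:,:2]*1e4).astype(np.float32));print(r)
for x0 in np.arange(.44,.6,.01):
    s=q[abs(q[:,0]-x0)<.005]
    if len(s)>2: print(round(x0,2),len(s),np.median(s,0).round(4),s.min(0).round(3),s.max(0).round(3))
print(pot(c,(.527,-.099),P),lid(c,LIDS['A'],P=P),lid(c,LIDS['C'],P=P))
# side check
c=load('d1');P=cloud(c);m=(c['frame'].max(-1)<60)&near(P,(.5,-.385),.03)&(P[...,2]>.05);q=P[m];print(len(q),q.min(0),q.max(0)); v,u=np.where(m);print(u.mean(),v.mean(),onplane(c,u.mean(),v.mean(),.1))
```

```text
614 [ 0.4895 -0.3925  0.098 ] [ 0.5158 -0.323   0.2952] [ 0.50163301 -0.37556083  0.11269606]
((5032.3232421875, -3576.24169921875), (240.43214416503906, 704.6343994140625), 2.890892744064331)
0.49 324 [ 0.4888 -0.3321  0.2925] [ 0.487 -0.391  0.101] [ 0.495 -0.323  0.3  ]
0.5 331 [ 0.4996 -0.3767  0.1122] [ 0.495 -0.392  0.094] [ 0.505 -0.365  0.116]
0.51 239 [ 0.5093 -0.3775  0.1127] [ 0.505 -0.393  0.098] [ 0.515 -0.366  0.116]
0.52 129 [ 0.5195 -0.3794  0.1112] [ 0.515 -0.387  0.101] [ 0.525 -0.367  0.115]
0.53 119 [ 0.5298 -0.3809  0.1138] [ 0.525 -0.388  0.107] [ 0.535 -0.376  0.117]
0.54 124 [ 0.5398 -0.3826  0.1159] [ 0.535 -0.389  0.109] [ 0.545 -0.377  0.119]
0.55 117 [ 0.5498 -0.384   0.1184] [ 0.545 -0.391  0.111] [ 0.555 -0.379  0.122]
0.56 124 [ 0.5599 -0.3852  0.1203] [ 0.555 -0.392  0.114] [ 0.565 -0.38   0.123]
0.57 5 [ 0.5662 -0.3821  0.1187] [ 0.565 -0.392  0.117] [ 0.567 -0.382  0.121]
(array([ 0.5266, -0.1002]), 'rms', np.float64(0.001), 'z', np.float64(0.0588), 712) {'bar': array([ 0.42609238, -0.05210132]), 'size': array([12.62855911, 44.42745361]), 'yaw': 168.1, 'ztop': 0.0437, 'n': 393} {'bar': array([0.52758052, 0.01785112]), 'size': array([44.62061157, 11.97876129]), 'yaw': 10.3, 'ztop': 0.0436, 'n': 344}
205 [ 0.4724772  -0.39599122  0.09746773] [ 0.52918711 -0.36732379  0.39598195]
303.38048780487804 256.4390243902439 [ 0.56071566 -0.18701397  0.1       ]
```

Run:
```python
from fit import *
for fn in('d0','w1','s0'):
    P=cloud(load(fn));q=P[(P[...,1]<-.43)&(P[...,1]>-.7)&(P[...,2]>.03)&(P[...,2]<.28)&(P[...,0]>.3)&(P[...,0]<.85)]
    print(fn,len(q))
    if len(q)<9: continue
    for a in np.arange(-.69,-.42,.03):
        s=q[abs(q[:,1]-a)<.015]
        if len(s)>5: print(a.round(2),np.percentile(s,2,0).round(3),np.percentile(s,98,0).round(3))
```

```text
d0 11236
-0.69 [ 0.565 -0.7    0.118] [ 0.769 -0.676  0.142]
-0.66 [ 0.558 -0.674  0.095] [ 0.758 -0.646  0.143]
-0.63 [ 0.55  -0.645  0.059] [ 0.753 -0.616  0.142]
-0.6 [ 0.546 -0.614  0.042] [ 0.746 -0.586  0.142]
-0.57 [ 0.547 -0.585  0.133] [ 0.743 -0.556  0.143]
-0.54 [ 0.689 -0.555  0.137] [ 0.741 -0.544  0.143]
-0.48 [ 0.665 -0.471  0.168] [ 0.711 -0.465  0.216]
-0.45 [ 0.639 -0.461  0.035] [ 0.801 -0.436  0.23 ]
w1 2870
-0.66 [ 0.557 -0.66   0.031] [ 0.56  -0.645  0.046]
-0.63 [ 0.55  -0.645  0.031] [ 0.557 -0.615  0.078]
-0.6 [ 0.302 -0.612  0.031] [ 0.551 -0.585  0.105]
-0.57 [ 0.547 -0.582  0.032] [ 0.61  -0.568  0.126]
s0 2440
-0.69 [ 0.307 -0.699  0.035] [ 0.774 -0.676  0.142]
-0.66 [ 0.306 -0.675  0.034] [ 0.771 -0.646  0.142]
-0.63 [ 0.305 -0.645  0.032] [ 0.765 -0.615  0.142]
-0.6 [ 0.303 -0.615  0.034] [ 0.758 -0.586  0.142]
-0.57 [ 0.65  -0.584  0.032] [ 0.751 -0.555  0.141]
-0.54 [ 0.664 -0.555  0.031] [ 0.745 -0.538  0.138]
-0.45 [ 0.653 -0.46   0.047] [ 0.812 -0.435  0.23 ]
```

Request:
apply_moves:
  targets:
    - [1, 0, 0, 0, 0, 0, 0.046]
    - [1, 0, 0, 0, 0, 0, 0.046]
    - [1, -0.0053, -0.0322, 0, 0, 0, 0]
    - [1, -0.0053, -0.0322, 0, 0, 0, 0]
    - [1, -0.0054, -0.0323, 0, 0, 0, 0]
    - [1, 0, 0, 0, 0, 0, 0]
    - [1, 0, 0, 0.035, 0, 0, 0]
    - [1, 0, 0, 0.035, 0, 0, 0]
    - [1, 0, 0, 0.035, 0, 0, 0]
    - [1, 0, 0, 0.035, 0, 0, 0]
    - [1, 0, 0, 0.035, 0, 0, 0]
    - [1, 0, 0, 0.027, 0, 0, 0]
    - [1, 0, 0, 0, 0, 0, 0]
    - [0.2, 0, 0, 0, 0, 0, 0]
    - [0.2, 0, 0, 0, 0, 0, 0]
    - [0.2, 0, 0, 0, 0, 0, 0]
    - [0.2, 0, 0, 0, 0, 0, 0]
    - [0.2, 0, 0, 0, 0, 0, 0]
    - [0.2, 0, 0, 0, 0, 0, 0]
    - [0.2, 0, 0, 0, 0, 0, 0]
  newtons: 25

```text
time_s: 3.92
tcp_pos: [0.5021, -0.3781, 0.1043]
eef_rot: [-180.0, 0.1, 171.7]
contact_force: [-0.5, 0.1, -0.2]
gripper_width: 0.0467
gripper_force: 0.0
```

Request:
apply_moves:
  targets:
    - [0.2, 0, 0, 0, 0, 0, 0]
    - [0.2, 0, 0, 0, 0, 0, 0]
    - [0.2, 0, 0, 0, 0, 0, 0]
    - [0.2, 0, 0, 0, 0, 0, 0]
    - [0.2, 0, 0, 0, 0, 0, 0]
    - [0.2, 0, 0, 0, 0, 0, 0]
  newtons: 25

```text
time_s: 4.42
tcp_pos: [0.5016, -0.3793, 0.1038]
eef_rot: [-179.9, -0.0, 171.7]
contact_force: [-1.5, -6.8, -0.4]
gripper_width: 0.026
gripper_force: 25.0
```

Request:
apply_moves:
  targets:
    - [0.2, 0.001, 0, -0.009, 0, 0, 0]
    - [0.2, 0.001, 0, -0.009, 0, 0, 0]
    - [0.2, 0.001, 0, -0.009, 0, 0, 0]
    - [0.2, -0.001, 0, -0.0093, 0, 0, 0]
    - [0.2, -0.001, 0, -0.0093, 0, 0, 0]
    - [0.2, -0.001, 0, -0.0093, 0, 0, 0]
    - [0.2, -0.003, 0, -0.009, 0, 0, 0]
    - [0.2, -0.003, 0, -0.009, 0, 0, 0]
    - [0.2, -0.003, 0, -0.0085, 0, 0, 0]
    - [0.2, -0.001, 0, -0.003, 0, 0, 0]
    - [0.2, 0, 0, 0, 0, 0, 0]
    - [0.2, 0, 0, 0, 0, 0, 0]

```text
time_s: 5.42
tcp_pos: [0.5116, -0.3807, 0.1878]
eef_rot: [-179.9, -0.0, 171.7]
contact_force: [0.3, -6.1, -2.1]
gripper_width: 0.0259
gripper_force: 25.0
```

Run:
```python
from fit import *
s=get_state();print(s['tcp_pos'],s['gripper_width'],s['contact_force'])
d=shot('side','d2')
a=cv2.imread('pics/d2.png')[180:400,200:480];cv2.imwrite('pics/x2.png',cv2.resize(a,None,fx=2,fy=2))
```

```text
[ 0.51164231 -0.38067657  0.18784459] 0.025941375529660374 [ 0.33799064 -6.0784484  -2.12799177]
```

View pics/x2.png

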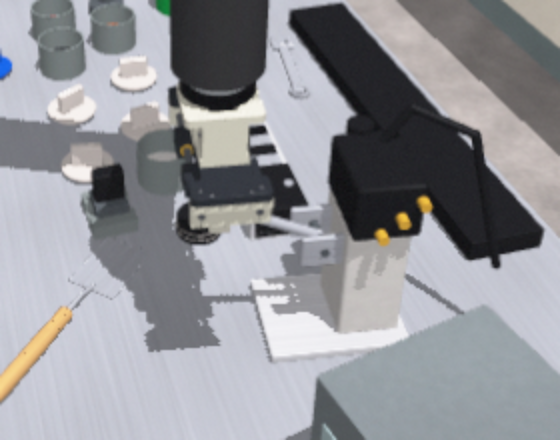

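The side crop shows the lever rod rising to the gripper, with the grip at z of about 0.188. It is fully up, so I release it and go to the key.

Request:
apply_moves:
  targets:
    - [1, 0, 0, 0, 0, 0, 0]
    - [1, 0, 0, 0, 0, 0, 0]
    - [1, 0, 0, 0, 0, 0, 0]
    - [1, 0, 0, 0, 0, 0, 0]
    - [1, 0, 0, 0, 0, 0, 0]
    - [1, 0, 0, 0, 0, 0, 0]
    - [1, 0, 0, -0.033, 0, 0, 0]
    - [1, 0, 0, -0.033, 0, 0, 0]
    - [1, 0, 0, -0.034, 0, 0, 0]
    - [1, 0.0105, 0.0276, 0, 0, 0, 0]
    - [1, 0.0105, 0.0276, 0, 0, 0, 0]
    - [1, 0.0105, 0.0276, 0, 0, 0, 0]
    - [1, 0.0105, 0.0276, 0, 0, 0, 0]
    - [1, 0.0105, 0.0276, 0, 0, 0, 0]
    - [1, 0.0105, 0.0276, 0, 0, 0, 0]
    - [1, 0.0105, 0.0276, 0, 0, 0, 0]
    - [1, 0.0105, 0.0276, 0, 0, 0, 0]
    - [1, 0, 0, 0, 0, 0, -0.048]
    - [1, 0, 0, 0, 0, 0, 0]
    - [1, 0, 0, 0, 0, 0, 0]

```text
time_s: 7.13
tcp_pos: [0.4606, -0.1486, 0.2883]
eef_rot: [180.0, 0.0, 176.0]
contact_force: [-1.1, -1.3, 0.1]
gripper_width: 0.0876
gripper_force: 0.0
```

```bash
cat > keyrail.py <<'E'
from fit import *
import sys
def rect(t): 
    r=cv2.minAreaRect((t[:,:2]*1e4).astype(np.float32));return (np.array(r[0])/1e4).round(4),(np.array(r[1])/10).round(1),round(r[2],1),len(t)
if __name__=='__main__':
    c=shot('wrist',sys.argv[1]);P=cloud(c);s=get_state();print(s['tcp_pos'],s['eef_rot'],s['time_s'])
    n=near(P,(.436,-.156),.06);dark=c['frame'].max(-1)<60
    for a,b in((.014,.024),(.024,.036),(.070,.09)):
        t=P[n&(P[...,2]>a)&(P[...,2]<b)]
        if len(t)>8: print(a,rect(t),np.median(t[:,2]),t.min(0).round(4),t.max(0).round(4))
    t=P[(P[...,2]>.0385)&(P[...,2]<.0415)&(abs(P[...,0]-.655)<.05)&(abs(P[...,1])<.2)]
    if len(t)>100:
        A=np.c_[t[:,1],np.ones(len(t))]
        for y in np.arange(-.16,.12,.02):
            w=t[abs(t[:,1]-y)<.003]
            if len(w)>9: print('rail',y.round(2),np.percentile(w[:,0],[1,99]).round(4))
    q=P[(P[...,2]>.01)&(P[...,2]<.025)&(abs(P[...,0]-.652)<.02)&(abs(P[...,1]+.075)<.04)]
    if len(q): print('slot',np.percentile(q,[1,99],axis=0).round(4))
E
python3 keyrail.py w3
```

```text
[ 0.4606228  -0.1490111   0.28811657] [-1.79999120e+02  1.87142328e-02  1.75934878e+02] 7.1833
0.014 (array([ 0.4354, -0.1599]), array([60.7, 74.4]), 1.7, 1451) 0.020476559068350164 [ 0.4042 -0.1977  0.0142] [ 0.4663 -0.1222  0.0239]
0.024 (array([ 0.4354, -0.1598]), array([44.5, 44.2]), 2.0, 252) 0.03538302948907682 [ 0.4126 -0.1823  0.0242] [ 0.4582 -0.1375  0.036 ]
0.07 (array([ 0.4352, -0.1598]), array([39.9, 22.2]), 2.1, 858) 0.08026509452731445 [ 0.4149 -0.1713  0.0709] [ 0.4552 -0.1482  0.0826]
rail -0.16 [0.608 0.683]
rail -0.14 [0.6093 0.6851]
rail -0.12 [0.6107 0.6866]
rail -0.1 [0.6117 0.6876]
rail -0.08 [0.6127 0.6897]
rail -0.06 [0.6144 0.6914]
rail -0.04 [0.6773 0.6929]
rail -0.02 [0.6845 0.6935]
slot [[ 0.6335 -0.0818  0.014 ]
 [ 0.6414 -0.0647  0.0219]]
```

View pics/w3.png

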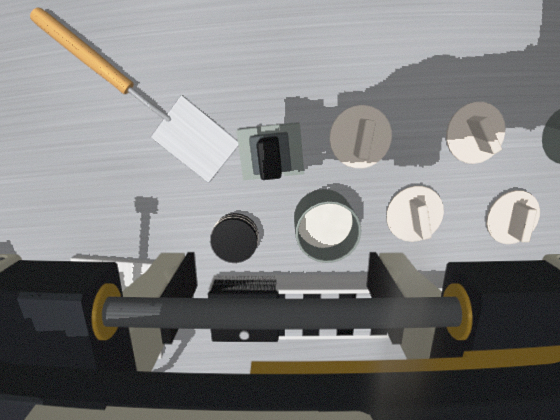

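Request:
apply_moves:
  targets:
    - [0.6, 0, 0, 0, 0, 0, -0.0675]
    - [0.6, 0.0257, -0.0099, 0, 0, 0, 0]
    - [0.6, 0, 0, 0, 0, 0, 0]
    - [0.6, 0, 0, 0.035, 0, 0, 0]
    - [0.6, 0, 0, 0.035, 0, 0, 0]
    - [0.6, 0, 0, 0.035, 0, 0, 0]
    - [0.6, 0, 0, 0.035, 0, 0, 0]
    - [0.6, 0, 0, 0.035, 0, 0, 0]
    - [0.6, 0, 0, 0.031, 0, 0, 0]
    - [0.6, 0, 0, 0.02, 0, 0, 0]
    - [0.6, 0, 0, 0, 0, 0, 0]
    - [0.1, 0, 0, 0, 0, 0, 0]
    - [0.1, 0, 0, 0, 0, 0, 0]
    - [0.1, 0, 0, 0, 0, 0, 0]
    - [0.1, 0, 0, 0, 0, 0, 0]
    - [0.1, 0, 0, 0, 0, 0, 0]
    - [0.1, 0, 0, 0, 0, 0, 0]
    - [0.1, 0, 0, 0, 0, 0, 0]
    - [0.1, 0, 0, 0, 0, 0, 0]
    - [0.1, 0, 0, 0, 0, 0, 0]
  newtons: 30

```text
time_s: 8.85
tcp_pos: [0.4358, -0.1597, 0.063]
eef_rot: [-180.0, 0.1, -177.9]
contact_force: [-0.9, 0.7, 7.7]
gripper_width: 0.0219
gripper_force: 30.0
```

```bash
python3 -c "
from h import *
s=get_state();print(s['tcp_pos'],s['eef_rot'],s['gripper_width'],s['gripper_force'],s['contact_force'])"
```

```text
[ 0.43582474 -0.15968477  0.06300925] [-1.79988841e+02  1.03277529e-01 -1.77862542e+02] 0.02191394097081646 30.000901222229004 [-0.87326817  0.70538476  7.65393307]
```

Request:
apply_moves:
  targets:
    - [0.1, 0, 0, -0.005, 0, 0, 0]
    - [0.1, 0, 0, -0.01, 0, 0, 0]
    - [0.1, 0, 0, -0.02, 0, 0, 0]
    - [0.1, 0, 0, -0.035, 0, 0, 0]
    - [0.1, 0, 0, -0.035, 0, 0, 0]
    - [0.1, 0, 0, -0.035, 0, 0, 0]
    - [0.1, 0, 0, 0, 0, 0, 0]

```text
time_s: 9.43
tcp_pos: [0.4384, -0.1602, 0.209]
eef_rot: [-179.9, 0.6, -177.8]
contact_force: [2.3, 0.4, -2.4]
gripper_width: 0.0215
gripper_force: 30.0
```

Run:
```python
from fit import *
c=load('w0');P=cloud(c);z=P[...,2]
t=P[(abs(z-.04)<.0025)&(abs(P[...,0]-.655)<.06)&(abs(P[...,1]+.025)<.15)]
cs=[]
for y in np.arange(-.15,.11,.01):
    w=t[abs(t[:,1]-y)<.003]
    if len(w)>30: cs.append((y,*np.percentile(w[:,0],[.5,99.5])))
cs=np.array(cs);print(cs.round(4).tolist())
for j in(1,2): print(np.polyfit(cs[:,0],cs[:,j],1))
th=np.radians(3.87);Y=np.array([np.sin(th),np.cos(th)]);X=np.array([np.cos(th),-np.sin(th)])
m=np.array([.655,-.025]);d=P[...,:2]-m;s=d@Y;xx=d@X
for lo,hi,n in((.044,.053,'cap'),(.005,.03,'slot')):
    k=(abs(xx)<.02)&(z>lo)&(z<hi)&(abs(s)<.2);v=np.sort(s[k]);print(n,v[v<0][[0,-1]] if (v<0).any() else '',v[v>0][[0,-1]] if (v>0).any() else '',len(v))
k=(abs(xx)<.02)&(abs(z-.04)<.003)&(abs(s)<.2);print('surf',s[k].min(),s[k].max())
# bands by brightness along wrist row
g=c['frame'].mean(-1)
for a in np.arange(-.15,.15,.004):
    k=(abs(xx)<.015)&(abs(s-a)<.002)&(abs(z-.03)<.03)
    if k.sum()>3: print(round(a,3),int(np.median(g[k])),end=' | ')
s=get_state();print(s['tcp_pos'],s['gripper_width'],s['contact_force'])
```

```text
[[-0.15, 0.6091, 0.685], [-0.14, 0.6101, 0.6851], [-0.13, 0.6109, 0.6861], [-0.12, 0.611, 0.6871], [-0.11, 0.6119, 0.6871], [-0.1, 0.6125, 0.6882], [-0.09, 0.613, 0.6884], [-0.08, 0.6142, 0.6893], [-0.07, 0.6148, 0.6905], [-0.06, 0.6146, 0.6905], [-0.05, 0.6154, 0.6917], [-0.04, 0.6164, 0.6917], [-0.03, 0.6171, 0.6929], [-0.02, 0.6175, 0.693], [-0.01, 0.6185, 0.6942], [0.0, 0.619, 0.6943], [0.01, 0.6202, 0.6955], [0.02, 0.6208, 0.6957], [0.03, 0.6216, 0.6969], [0.04, 0.6223, 0.6971], [0.05, 0.6228, 0.6984], [0.06, 0.6234, 0.6986], [0.07, 0.624, 0.699], [0.08, 0.6246, 0.7001], [0.09, 0.6253, 0.7003], [0.1, 0.626, 0.7016]]
[0.06759925 0.61925968]
[0.06604663 0.69466865]
cap [-0.14615738 -0.14073277] [0.13856755 0.19999715] 821
slot [-0.06348017 -0.04035065]  925
surf -0.14155005410277752 0.13983567632280156
-0.146 62 | -0.142 29 | -0.138 68 | -0.134 70 | -0.13 233 | -0.126 231 | -0.122 231 | -0.118 230 | -0.114 229 | -0.11 210 | -0.106 64 | -0.102 64 | -0.098 64 | -0.094 63 | -0.09 62 | -0.086 213 | -0.082 221 | -0.078 220 | -0.074 219 | -0.07 218 | -0.066 216 | -0.062 30 | -0.058 28 | -0.054 55 | -0.05 54 | -0.046 53 | -0.042 54 | -0.038 216 | -0.034 215 | -0.03 215 | -0.026 214 | -0.022 213 | -0.018 181 | -0.014 46 | -0.01 45 | -0.006 45 | -0.002 44 | 0.002 42 | 0.006 199 | 0.01 206 | 0.014 205 | 0.018 205 | 0.022 204 | 0.026 204 | 0.03 42 | 0.034 39 | 0.038 38 | 0.042 38 | 0.046 37 | 0.05 39 | 0.054 202 | 0.058 201 | 0.062 201 | 0.066 199 | 0.07 121 | 0.074 99 | 0.078 33 | 0.082 22 | 0.086 22 | 0.09 22 | 0.094 21 | 0.098 103 | 0.102 121 | 0.106 120 | 0.11 120 | 0.114 120 | 0.118 119 | 0.122 26 | 0.126 23 | 0.13 23 | 0.134 22 | 0.138 20 | 0.142 22 | 0.146 22 | [ 0.43836856 -0.16015026  0.20898193] 0.02150379007939052 [ 2.28307331  0.35395945 -2.42036846]
```

Request:
apply_moves:
  targets:
    - [0.1, 0, 0, 0, 0, 0, 0.0672]
    - [0.1, -0.0207, 0.0259, 0, 0, 0, 0]
    - [0.1, -0.0207, 0.0259, 0, 0, 0, 0]
    - [0.1, -0.0207, 0.0259, 0, 0, 0, 0]
    - [0.1, -0.0207, 0.0259, 0, 0, 0, 0]
    - [0.1, -0.0207, 0.0259, 0, 0, 0, 0]
    - [0.1, -0.0207, 0.0259, 0, 0, 0, 0]
    - [0.1, -0.0207, 0.0259, 0, 0, 0, 0]
    - [0.1, -0.0207, 0.0259, 0, 0, 0, 0]
    - [0.1, -0.0207, 0.0259, 0, 0, 0, 0]
    - [0.1, -0.0207, 0.0259, 0, 0, 0, 0]
    - [0.1, 0, 0, 0.03, 0, 0, 0]
    - [0.1, 0, 0, 0.03, 0, 0, 0]
    - [0.1, 0, 0, 0.025, 0, 0, 0]
    - [0.1, 0, 0, 0, 0, 0, 0]
    - [0.1, 0, 0, 0, 0, 0, 0]
    - [0.1, 0, 0, 0, 0, 0, 0]

```text
time_s: 10.85
tcp_pos: [0.6603, 0.0846, 0.1185]
eef_rot: [180.0, 0.1, 176.1]
contact_force: [0.8, -0.1, -1.6]
gripper_width: 0.022
gripper_force: 30.0
```

Run:
```python
from fit import *
s=get_state();print(s['tcp_pos'],s['eef_rot'],s['gripper_width'],s['contact_force'])
d=shot('side','d4');e=shot('scene','s4')
a=cv2.imread('pics/d4.png')[150:360,190:470];b=cv2.imread('pics/s4.png')[120:330,100:380]
cv2.imwrite('pics/x4.png',cv2.resize(np.hstack([a,b]),None,fx=1.4,fy=1.4))
```

```text
[0.6602778  0.08456563 0.118504  ] [1.79993965e+02 9.12325994e-02 1.76089190e+02] 0.02198610963767451 [ 0.81900864 -0.05390416 -1.55741789]
```

View pics/x4.png

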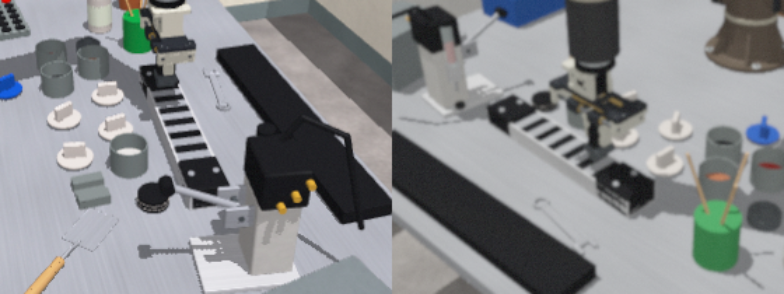

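The lever stays up and the key hangs over the left end of the rail. I lower it gently.

Request:
apply_moves:
  targets:
    - [0.1, -0.001, 0, 0.01, 0, 0, 0]
    - [0.1, 0, 0, 0.006, 0, 0, 0]
    - [0.1, 0, 0, 0.002, 0, 0, 0]
    - [0.1, 0, 0, 0.002, 0, 0, 0]
    - [0.1, 0, 0, 0.001, 0, 0, 0]
    - [0.1, 0, 0, 0, 0, 0, 0]
    - [0.1, 0, 0, 0, 0, 0, 0]

```text
time_s: 11.53
tcp_pos: [0.6601, 0.0842, 0.0966]
eef_rot: [-180.0, -0.0, 176.1]
contact_force: [-4.1, -0.4, 5.4]
gripper_width: 0.0219
gripper_force: 30.0
```

Request:
apply_moves:
  targets:
    - [0.1, 0, 0, 0.0005, 0, 0, 0]
    - [0.1, 0, 0, 0, 0, 0, 0]
    - [0.1, 0, 0, 0, 0, 0, 0]
    - [0.1, 0, -0.01, 0, 0, 0, 0]
    - [0.1, 0, -0.01, 0, 0, 0, 0]
    - [0.1, 0, -0.01, 0, 0, 0, 0]
    - [0.1, 0, -0.01, 0, 0, 0, 0]
    - [0.1, 0, -0.01, 0, 0, 0, 0]
    - [0.1, 0, -0.01, 0, 0, 0, 0]
    - [0.1, 0, -0.01, 0, 0, 0, 0]
    - [0.1, 0, -0.01, 0, 0, 0, 0]
    - [0.1, 0, -0.01, 0, 0, 0, 0]
    - [0.1, 0, -0.01, 0, 0, 0, 0]
    - [0.1, 0, -0.01, 0, 0, 0, 0]
    - [0.1, 0, -0.01, 0, 0, 0, 0]
    - [0.1, 0, -0.01, 0, 0, 0, 0]
    - [0.1, 0, -0.01, 0, 0, 0, 0]
    - [0.1, 0, 0, 0, 0, 0, 0]
    - [0.1, 0, 0, 0, 0, 0, 0]

```text
time_s: 13.12
tcp_pos: [0.6519, -0.0571, 0.0965]
eef_rot: [-180.0, 0.1, 176.0]
contact_force: [0.8, -3.5, 5.7]
gripper_width: 0.022
gripper_force: 30.0
```

Run:
```python
from fit import *
s=get_state();print(s['tcp_pos'],s['eef_rot'],s['gripper_width'],s['contact_force'],s['moment'])
p=s['tcp_pos'][:2]-[.6553,-.0255];print(p@[.067,.9978],p@[.9978,-.067])
```

```text
[ 0.65187838 -0.05714833  0.09654814] [-1.79953474e+02  1.48019967e-01  1.76030575e+02] 0.021951124387178042 [ 0.81498822 -3.46641925  5.71935288] [-1.30176442e+00 -5.38609041e-01 -4.61477946e-04]
-0.03180794900700539 -0.0012936595474139756
```

Request:
apply_moves:
  targets:
    - [0.1, 0, -0.005, 0, 0, 0, 0]
    - [0.1, 0, -0.005, 0, 0, 0, 0]
    - [0.1, 0, -0.005, 0, 0, 0, 0]
    - [0.1, 0, -0.003, 0, 0, 0, 0]
    - [0.1, 0, -0.002, 0, 0, 0, 0]
    - [0.1, 0, 0, 0, 0, 0, 0]
    - [0.1, 0, 0, 0.001, 0, 0, 0]
    - [0.1, 0, 0, 0.001, 0, 0, 0]
    - [0.1, 0, 0, 0, 0, 0, 0]

```text
time_s: 13.87
tcp_pos: [0.6488, -0.0754, 0.0926]
eef_rot: [-180.0, -0.1, 176.1]
contact_force: [0.0, -0.0, -2.1]
gripper_width: 0.0222
gripper_force: 30.0
```

Request:
apply_moves:
  targets:
    - [0.1, 0, -0.001, 0.003, 0, 0, 0]
    - [0.1, 0, 0, 0.003, 0, 0, 0]
    - [0.1, 0, 0, 0.002, 0, 0, 0]
    - [0.1, 0, 0, 0.002, 0, 0, 0]
    - [0.1, 0, 0, 0.001, 0, 0, 0]
    - [0.1, 0, 0, 0, 0, 0, 0]
    - [0.1, 0, 0, 0, 0, 0, 0]
    - [0.1, 0, 0, 0, 0, 0, 0]

```text
time_s: 14.53
tcp_pos: [0.6493, -0.0762, 0.0826]
eef_rot: [-180.0, -0.0, 176.1]
contact_force: [-1.7, 0.4, 1.2]
gripper_width: 0.022
gripper_force: 30.0
```

Request:
apply_moves:
  targets:
    - [0.1, 0, 0, 0.001, 0, 0, 0]
    - [0.1, 0, 0, 0, 0, 0, 0]
    - [0.1, 0, 0, 0, 0, 0, 0]
    - [0.6, 0, 0, -0.001, 0, 0, 0]
    - [0.6, 0, 0, 0, 0, 0, 0]
    - [0.6, 0, 0, 0, 0, 0, 0]
    - [0.6, 0, 0, 0, 0, 0, 0]
    - [0.6, 0, 0, 0, 0, 0, 0]
    - [1, 0, 0, -0.03, 0, 0, 0]
    - [1, 0, 0, -0.04, 0, 0, 0]
    - [1, 0, 0, -0.04, 0, 0, 0]
    - [1, 0, 0, -0.04, 0, 0, 0]
    - [1, 0, 0, -0.04, 0, 0, 0]
    - [1, 0.04, 0, 0, 0, 0, 0]
    - [1, 0.04, 0, 0, 0, 0, 0]
    - [1, 0, 0, 0, 0, 0, 0]
    - [1, 0, 0, 0, 0, 0, 0]

```text
time_s: 15.95
tcp_pos: [0.5678, -0.0707, 0.2735]
eef_rot: [180.0, 0.1, 176.1]
contact_force: [-0.2, -0.6, 0.3]
gripper_width: 0.0875
gripper_force: 0.0
```

Run:
```python
from fit import *
from keyrail import rect
s=get_state();print(s['tcp_pos'],s['eef_rot'],s['time_s'])
shot('wrist','w5');shot('side','d5');shot('scene','s5')
for fn in('d5','s5','w5'):
    c=load(fn);P=cloud(c)
    t=P[near(P,(.65,-.076),.04)&(P[...,2]>.08)&(P[...,2]<.13)]
    if len(t)>5:print(fn,rect(t),np.median(t[:,2]),t[:,2].max())
    q=P[near(P,(.51,-.38),.04)&(P[...,2]>.13)&(P[...,2]<.23)]
    if len(q)>5: print('lever',q.min(0).round(3),q.max(0).round(3),len(q))
    for k,v in LIDS.items(): print(k,lid(c,v,P=P))
    for k,v in POTS.items(): print(k,pot(c,v,P))
```

```text
[ 0.56779761 -0.07072818  0.27347456] [1.79963881e+02 8.04554990e-02 1.76089761e+02] 15.95
d5 (array([ 0.6447, -0.0775]), array([26.1, 38.9]), 86.4, 149) 0.09707563087293902 0.1038675845172361
lever [ 0.5   -0.398  0.164] [ 0.55  -0.369  0.196] 213
A {'bar': array([ 0.42293477, -0.05325066]), 'size': array([17.82556152, 42.80542297]), 'yaw': 173.3, 'ztop': 0.0424, 'n': 59}
B {'bar': array([0.42464238, 0.08826749]), 'size': array([46.30693359, 17.14360962]), 'yaw': 31.4, 'ztop': 0.0432, 'n': 47}
C {'bar': array([0.52537788, 0.01455534]), 'size': array([41.35415039, 97.37907715]), 'yaw': 115.9, 'ztop': 0.3395, 'n': 133}
D {'bar': array([0.53976543, 0.15324984]), 'size': array([18.38267059, 42.58669434]), 'yaw': 174.0, 'ztop': 0.0443, 'n': 39}
P1 (array([ 0.5239, -0.1015]), 'rms', np.float64(0.0018), 'z', np.float64(0.06), 145)
P2 (array([0.4386, 0.3379]), 'rms', np.float64(0.0026), 'z', np.float64(0.0598), 97)
P3 (array([0.5322, 0.2794]), 'rms', np.float64(0.0028), 'z', np.float64(0.0606), 92)
P4 (array([0.4343, 0.2242]), 'rms', np.float64(0.0023), 'z', np.float64(0.0604), 111)
s5 (arr
[... 1096 characters left out ...]
896
A {'bar': array([ 0.42612163, -0.05149229]), 'size': array([12.24870758, 43.43890991]), 'yaw': 168.3, 'ztop': 0.0438, 'n': 569}
B {'bar': array([0.42900967, 0.09075311]), 'size': array([44.22155762, 12.9069458 ]), 'yaw': 29.0, 'ztop': 0.0436, 'n': 595}
C {'bar': array([ 0.53520527, -0.00070154]), 'size': array([43.60737915, 59.012323  ]), 'yaw': 111.6, 'ztop': 0.2735, 'n': 1489}
D {'bar': array([0.54217734, 0.15403275]), 'size': array([13.23262329, 43.73517151]), 'yaw': 176.8, 'ztop': 0.0438, 'n': 453}
P1 (array([ 0.5269, -0.0991]), 'rms', np.float64(0.0011), 'z', np.float64(0.0588), 751)
P2 None
P3 None
P4 (array([0.4377, 0.2251]), 'rms', np.float64(0.001), 'z', np.float64(0.0586), 528)
```

Key handle top is at 0.100 m, so it is fully home (centre about 23 mm above the rail). Now I lower the lever.

Request:
apply_moves:
  targets:
    - [1, 0, 0, 0, 0, 0, 0.049]
    - [1, 0.0013, -0.035, 0, 0, 0, 0]
    - [1, 0.0013, -0.035, 0, 0, 0, 0]
    - [1, 0.0013, -0.035, 0, 0, 0, 0]
    - [1, 0.0013, -0.035, 0, 0, 0, 0]
    - [1, 0.0013, -0.035, 0, 0, 0, 0]
    - [1, 0.0013, -0.035, 0, 0, 0, 0]
    - [1, 0.0013, -0.035, 0, 0, 0, 0]
    - [1, 0.0013, -0.035, 0, 0, 0, 0]
    - [1, 0.0013, -0.035, 0, 0, 0, 0]
    - [1, 0, 0, 0, 0, 0, 0]
    - [1, 0, 0, 0.03, 0, 0, 0]
    - [1, 0, 0, 0.03, 0, 0, 0]
    - [1, 0, 0, 0.03, 0, 0, 0]
    - [1, 0, 0, 0, 0, 0, 0]
    - [0.2, 0, 0, 0, 0, 0, 0]
    - [0.2, 0, 0, 0, 0, 0, 0]
    - [0.2, 0, 0, 0, 0, 0, 0]
    - [0.2, 0, 0, 0, 0, 0, 0]
    - [0.2, 0, 0, 0, 0, 0, 0]
  newtons: 25

```text
time_s: 17.77
tcp_pos: [0.513, -0.3809, 0.1841]
eef_rot: [-180.0, 0.1, 171.7]
contact_force: [0.3, 0.7, 0.2]
gripper_width: 0.0597
gripper_force: 0.0
```

Request:
apply_moves:
  targets:
    - [0.2, 0, 0, 0, 0, 0, 0]
    - [0.2, 0, 0, 0, 0, 0, 0]
    - [0.2, 0, 0, 0, 0, 0, 0]
    - [0.2, 0, 0, 0, 0, 0, 0]
    - [0.2, 0, 0, 0, 0, 0, 0]
    - [0.2, 0, 0, 0, 0, 0, 0]
    - [0.2, 0, 0, 0, 0, 0, 0]
    - [0.2, 0, 0, 0, 0, 0, 0]

```text
time_s: 18.43
tcp_pos: [0.5122, -0.3809, 0.1825]
eef_rot: [-180.0, -0.0, 171.7]
contact_force: [-0.9, -1.4, 0.4]
gripper_width: 0.0259
gripper_force: 25.0
```

Request:
apply_moves:
  targets:
    - [0.2, 0.003, 0, 0.0088, 0, 0, 0]
    - [0.2, 0.003, 0, 0.0088, 0, 0, 0]
    - [0.2, 0.003, 0, 0.0088, 0, 0, 0]
    - [0.2, 0.001, 0, 0.0093, 0, 0, 0]
    - [0.2, 0.001, 0, 0.0093, 0, 0, 0]
    - [0.2, 0.001, 0, 0.0093, 0, 0, 0]
    - [0.2, -0.001, 0, 0.0093, 0, 0, 0]
    - [0.2, -0.001, 0, 0.0093, 0, 0, 0]
    - [0.2, -0.001, 0, 0.0093, 0, 0, 0]
    - [0.2, -0.002, 0, 0.007, 0, 0, 0]
    - [0.2, -0.002, 0, 0.007, 0, 0, 0]
    - [0.2, -0.0025, 0, 0.007, 0, 0, 0]
    - [0.2, -0.0005, 0, 0.002, 0, 0, 0]
    - [0.2, 0, 0, 0, 0, 0, 0]
    - [0.2, 0, 0, 0, 0, 0, 0]

```text
time_s: 19.68
tcp_pos: [0.5102, -0.3805, 0.0771]
eef_rot: [-180.0, -0.0, 171.7]
contact_force: [-4.0, -3.3, 4.3]
gripper_width: 0.0259
gripper_force: 25.0
```

Request:
apply_moves:
  targets:
    - [1, 0, 0, 0, 0, 0, 0]
    - [1, 0, 0, 0, 0, 0, 0]
    - [1, 0, 0, 0, 0, 0, 0]
    - [1, 0, 0, 0, 0, 0, 0]
    - [1, 0, 0, 0, 0, 0, 0]
    - [1, 0, 0, -0.03, 0, 0, 0]
    - [1, 0, 0, -0.04, 0, 0, 0]
    - [1, 0, 0, -0.04, 0, 0, 0]
    - [1, 0, 0, -0.04, 0, 0, 0]
    - [1, 0, 0, -0.04, 0, 0, 0]
    - [1, 0.0068, 0.038, -0.0025, 0, 0, 0]
    - [1, 0.0068, 0.038, -0.0025, 0, 0, 0]
    - [1, 0.0068, 0.038, -0.0025, 0, 0, 0]
    - [1, 0.0068, 0.038, -0.0025, 0, 0, 0]
    - [1, 0.0068, 0.038, 0, 0, 0, 0]
    - [1, 0.0068, 0.038, 0, 0, 0, 0]
    - [1, 0.0068, 0.038, 0, 0, 0, 0]
    - [1, 0.0068, 0.038, 0, 0, 0, 0]
    - [0.5, 0, 0, 0, 0, 0, 0]
    - [0.5, 0, 0, 0, 0, 0, 0]

```text
time_s: 21.35
tcp_pos: [0.5006, -0.0696, 0.2776]
eef_rot: [180.0, 0.0, 171.9]
contact_force: [-0.3, -0.2, -0.1]
gripper_width: 0.0793
gripper_force: 0.0
```

```bash
cat > look.py <<'E'
from fit import *
import sys
fn=sys.argv[1];s=get_state();print(s['tcp_pos'].round(4),s['eef_rot'].round(2),round(s['time_s'],2))
c=shot('wrist',fn);P=cloud(c)
# auto: white lids by bar tops, pots by rim
f=c['frame'].astype(int);z=P[...,2];ok=(P[...,0]<.6)&(P[...,0]>.35)
def comps(m,a):
    n,l,st,ce=cv2.connectedComponentsWithStats(m.astype(np.uint8));return [(P[l==i],ce[i]) for i in range(1,n) if st[i,4]>a]
for q,ce in comps(ok&(z>.04)&(z<.048)&(f.min(-1)>60),120):
    r=lid(c,np.median(q,0),P=P)
    if r and 35<max(r['size'])<50 and min(r['size'])<17: print('lid px',ce.round(),r['bar'].round(4),r['size'].round(1),r['yaw'],r['ztop'])
for q,ce in comps(ok&(z>.052)&(z<.064),120):
    xy=circ(q,.0365)[0]; print('pot px',ce.round(),pot(c,xy,P))
for q,ce in comps(ok&(z>.084)&(z<.1),100):
    r=cv2.minAreaRect((q[:,:2]*1e4).astype(np.float32));print('hi px',ce.round(),(np.array(r[0])/1e4).round(4),(np.array(r[1])/10).round(1),np.median(q[:,2]).round(4))
E
python3 look.py w6
python3 - <<'E'
from fit import *
shot('side','d6');P=cloud(load('d6'));q=P[near(P,(.51,-.38),.03)&(P[...,2]>.05)&(P[...,2]<.23)];print('lever',np.percentile(q,[2,98],axis=0).round(3))
E
```

```text
[ 0.5006 -0.0696  0.2776] [1.7997e+02 4.0000e-02 1.7190e+02] 21.35
lid px [423.  91.] [0.4288 0.0916] [44.5 11.9] 29.1 0.0439
lid px [479. 186.] [0.5419 0.1539] [13.1 43.9] 174.9 0.0438
pot px [531.  87.] (array([0.4374, 0.2251]), 'rms', np.float64(0.001), 'z', np.float64(0.0587), 579)
pot px [257. 208.] (array([ 0.5263, -0.0992]), 'rms', np.float64(0.001), 'z', np.float64(0.0589), 738)
hi px [  7. 240.] [ 0.5165 -0.375 ] [17.6 28.6] 0.0902
lever [[ 0.498 -0.396  0.073]
 [ 0.537 -0.369  0.098]]
```

Run:
```python
from fit import *
c=load('w6');P=cloud(c)
for k in 'AC': print(lid(c,LIDS[k],P=P), [round(x) for x in pix(c,[*LIDS[k],.04])])
for k in 'AC':
    m=near(P,LIDS[k],.06)&(P[...,2]>.03)&(P[...,2]<.05);q=P[m];print(len(q),q.min(0),q.max(0),np.median(c['frame'][m],0))
cv2.imwrite('pics/x6.png',cv2.imread('pics/w6.png'))
```

```text
{'bar': array([ 0.44363301, -0.05797224]), 'size': array([70.70863647, 53.92478027]), 'yaw': 18.8, 'ztop': 0.044, 'n': 562} [293, 110]
{'bar': array([0.51914688, 0.01373071]), 'size': array([64.80305176, 24.28939209]), 'yaw': 31.0, 'ztop': 0.0438, 'n': 455} [363, 196]
492 [ 0.40416515 -0.06066484  0.03034579] [ 0.44725655 -0.04181136  0.04601852] [155. 148. 140.]
479 [0.5054413  0.00916497 0.03010327] [0.54948955 0.02868247 0.04621475] [238. 232. 224.]
```

View pics/x6.png

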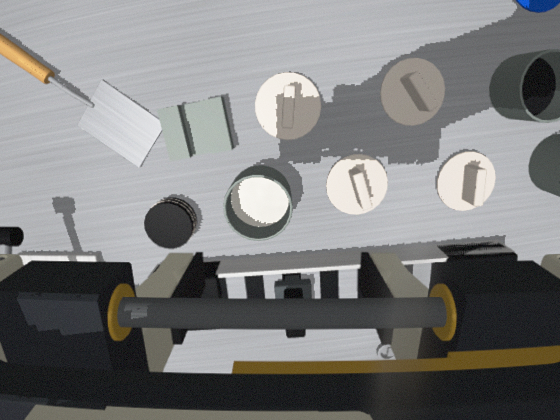

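The view shows the lids at (290,105), (413,90), (357,185) and (467,180), and pot 1 at (260,200). The key is in the rail at (293,300). Nothing has been knocked yet, so I grasp lid A.

```bash
sed -i 's/t=P\[w&(z>.039)\]/t=P[w\&(z>.039)\&(z<.048)]/' fit.py; python3 -c "
from fit import *
c=load('w6');P=cloud(c)
for k in 'AC': print(lid(c,LIDS[k],P=P))"
```

```text
{'bar': array([ 0.42570308, -0.05149171]), 'size': array([12.08429184, 43.38640137]), 'yaw': 168.4, 'ztop': 0.0438, 'n': 490}
{'bar': array([0.52771431, 0.01887104]), 'size': array([43.92653503, 12.36611481]), 'yaw': 11.5, 'ztop': 0.0438, 'n': 426}
```

Request:
apply_moves:
  targets:
    - [0.45, 0, 0, 0, 0, 0, 0.041]
    - [0.45, 0.0382, 0.0012, 0, 0, 0, 0]
    - [0.45, 0.0382, 0.0011, 0, 0, 0, 0]
    - [0.45, 0, 0, 0, 0, 0, 0]
    - [0.45, 0, 0, 0.035, 0, 0, 0]
    - [0.45, 0, 0, 0.035, 0, 0, 0]
    - [0.45, 0, 0, 0.035, 0, 0, 0]
    - [0.45, 0, 0, 0.035, 0, 0, 0]
    - [0.45, 0, 0, 0.035, 0, 0, 0]
    - [0.45, 0, 0, 0, 0, 0, 0]
    - [0.45, 0, 0, 0, 0, 0, 0]

```text
time_s: 22.37
tcp_pos: [0.4254, -0.0549, 0.1016]
eef_rot: [-179.8, -0.2, 167.9]
contact_force: [0.5, -0.7, 0.9]
gripper_width: 0.0395
gripper_force: 0.0
```

Request:
apply_moves:
  targets:
    - [0.45, 0, 0.0032, 0.02, 0, 0, 0]
    - [0.45, 0, 0, 0.025, 0, 0, 0]
    - [0.45, 0, 0, 0.0215, 0, 0, 0]
    - [0.45, 0, 0, 0, 0, 0, 0]
    - [0.45, 0, 0, 0, 0, 0, 0]
    - [0, 0, 0, 0, 0, 0, 0]
    - [0, 0, 0, 0, 0, 0, 0]
    - [0, 0, 0, 0, 0, 0, 0]
    - [0, 0, 0, 0, 0, 0, 0]
    - [0, 0, 0, 0, 0, 0, 0]
    - [0, 0, 0, 0, 0, 0, 0]
    - [0, 0, 0, 0, 0, 0, 0]
  newtons: 20

```text
time_s: 23.37
tcp_pos: [0.4274, -0.0503, 0.0365]
eef_rot: [180.0, 0.0, 168.0]
contact_force: [-1.4, 0.4, 9.1]
gripper_width: 0.0118
gripper_force: 20.0
```

Request:
apply_moves:
  targets:
    - [0, 0, 0, -0.015, 0, 0, 0]
    - [0, 0, 0, -0.03, 0, 0, 0]
    - [0, 0, 0, -0.035, 0, 0, 0]
    - [0, 0, 0, -0.03, 0, 0, 0]
    - [0, -0.0271, -0.0069, 0, 0, 0, 0]
    - [0, -0.0271, -0.0069, 0, 0, 0, 0]
    - [0, -0.0271, -0.0069, 0, 0, 0, 0]
    - [0, -0.0272, -0.007, 0, 0, 0, 0]
    - [0, 0, 0, 0, 0, 0, 0]
    - [0, 0, 0, 0.02, 0, 0, 0]
    - [0, 0, 0, 0.01, 0, 0, 0]
    - [0, 0, 0, 0, 0, 0, 0]
    - [0, 0, 0, 0, 0, 0, 0]

```text
time_s: 24.45
tcp_pos: [0.5265, -0.1001, 0.1153]
eef_rot: [-179.9, -0.1, 168.0]
contact_force: [-0.0, 0.2, 0.0]
gripper_width: 0.0119
gripper_force: 20.0
```

Run:
```python
from fit import *
s=get_state();print(s['tcp_pos'],s['eef_rot'],s['gripper_width'],s['contact_force'])
shot('side','d7');shot('scene','s7');c=shot('wrist','w7')
P=cloud(c);print(pot(c,(.527,-.099),P))
a=cv2.imread('pics/d7.png')[180:320,180:360];b=cv2.imread('pics/w7.png')[150:330,190:370];b=cv2.resize(b,(140,140))
cv2.imwrite('pics/x7.png',cv2.resize(np.hstack([a,b]),None,fx=2.4,fy=2.4))
```

```text
[ 0.52653681 -0.10013502  0.11525158] [-1.79948608e+02 -1.15367256e-01  1.67985341e+02] 0.011920548996623878 [-0.04329246  0.21701072  0.00769585]
(array([ 0.5266, -0.0993]), 'rms', np.float64(0.0009), 'z', np.float64(0.0587), 848)
```

View pics/x7.png

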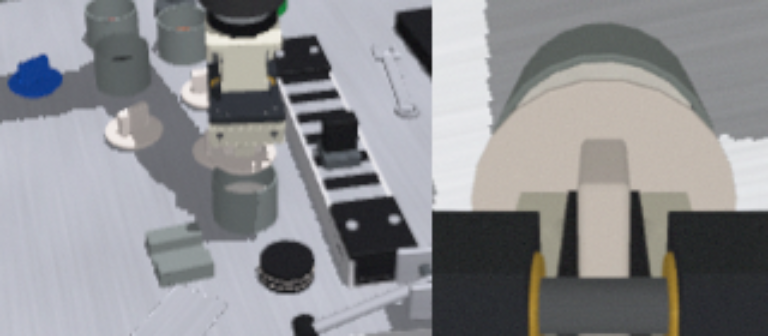

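Lid A hangs level over pot 1, and the key stands home in the rail. I lower it.

Request:
apply_moves:
  targets:
    - [0, -0.0012, 0.0007, 0.008, 0, 0, 0]
    - [0, 0, 0, 0.008, 0, 0, 0]
    - [0, 0, 0, 0.006, 0, 0, 0]
    - [0, 0, 0, 0.004, 0, 0, 0]
    - [0, 0, 0, 0.003, 0, 0, 0]
    - [0, 0, 0, 0.001, 0, 0, 0]
    - [0, 0, 0, 0, 0, 0, 0]
    - [0, 0, 0, 0, 0, 0, 0]

```text
time_s: 25.27
tcp_pos: [0.5284, -0.0998, 0.0862]
eef_rot: [-180.0, -0.0, 168.0]
contact_force: [-3.5, 1.4, 8.2]
gripper_width: 0.0121
gripper_force: 20.0
```

Request:
apply_moves:
  targets:
    - [0, 0, 0, 0.001, 0, 0, 0]
    - [0, 0, 0, 0, 0, 0, 0]
    - [0.4, 0, 0, -0.001, 0, 0, 0]
    - [0.4, 0, 0, 0, 0, 0, 0]
    - [0.4, 0, 0, 0, 0, 0, 0]
    - [0.4, 0, 0, 0, 0, 0, 0]
    - [0.4, 0, 0, -0.03, 0, 0, 0]
    - [0.4, 0, 0, -0.04, 0, 0, 0]
    - [0.4, 0, 0, -0.04, 0, 0, 0]
    - [0.4, 0, 0, -0.04, 0, 0, 0]
    - [0.4, 0, 0, -0.04, 0, 0, 0]
    - [0.45, 0.0144, 0.0327, 0, 0, 0, 0]
    - [0.45, 0.0144, 0.0327, 0, 0, 0, 0]
    - [0.45, 0.0144, 0.0327, 0, 0, 0, 0]
    - [0.45, 0.0144, 0.0327, 0, 0, 0, 0]
    - [0.45, 0.0144, 0.0327, 0, 0, 0, 0]
    - [0.45, 0.0144, 0.0327, 0, 0, 0, 0]
    - [0.45, 0.0144, 0.0327, 0, 0, 0, 0]
    - [0.45, 0.0144, 0.0327, 0, 0, 0, 0]
    - [0.45, 0, 0, 0, 0, 0, 0.077]

```text
time_s: 26.93
tcp_pos: [0.4698, 0.1848, 0.2755]
eef_rot: [180.0, -0.0, 161.3]
contact_force: [-0.3, -0.7, -0.1]
gripper_width: 0.0391
gripper_force: 0.0
```

Request:
apply_moves:
  targets:
    - [0.45, 0, 0, 0, 0, 0, 0.077]
    - [0.45, 0, 0, 0, 0, 0, 0.051]
    - [0.45, 0, 0, 0, 0, 0, 0]
    - [0.45, 0, 0, 0, 0, 0, 0]

```text
time_s: 27.27
tcp_pos: [0.4705, 0.1802, 0.2755]
eef_rot: [-180.0, -0.0, 149.7]
contact_force: [-0.5, 1.0, -0.5]
gripper_width: 0.0392
gripper_force: 0.0
```

```bash
python3 look.py w8
```

```text
[0.4705 0.1802 0.2755] [-1.7998e+02 -1.0000e-02  1.4968e+02] 27.27
lid px [194. 186.] [0.4285 0.0918] [43.9 12.6] 28.8 0.0438
lid px [293. 241.] [0.5424 0.1547] [12.1 44.3] 175.1 0.0439
pot px [408.  76.] (array([0.4417, 0.3393]), 'rms', np.float64(0.001), 'z', np.float64(0.0588), 952)
pot px [306. 132.] (array([0.4373, 0.2262]), 'rms', np.float64(0.001), 'z', np.float64(0.0589), 752)
pot px [395. 187.] (array([0.5359, 0.2813]), 'rms', np.float64(0.0011), 'z', np.float64(0.0588), 825)
```

View pics/w8.png

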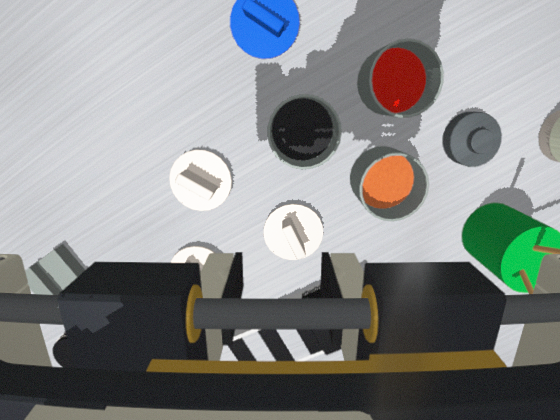

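The wrist view shows lids B at (202,180) and D at (293,230). The pots are P4 (black) at (303,130), P2 (red) at (400,78) and P3 (orange) at (390,183), and the blue look-alike lid is at (265,20). I go for lid B.

Request:
apply_moves:
  targets:
    - [0.45, 0, 0, 0, 0, 0, -0.073]
    - [0.45, 0, 0, 0, 0, 0, -0.073]
    - [0.45, 0, 0, 0, 0, 0, -0.073]
    - [0.45, 0, 0, 0, 0, 0, -0.073]
    - [0.45, 0, 0, 0, 0, 0, -0.073]
    - [0.45, 0, 0, 0, 0, 0, -0.073]
    - [0.45, 0, 0, 0, 0, 0, -0.073]
    - [0.45, 0, 0, 0, 0, 0, -0.073]
    - [0.45, 0, 0, 0, 0, 0, -0.073]
    - [0.45, 0.0265, -0.0191, 0, 0, 0, 0]
    - [0.45, 0.0265, -0.0191, 0, 0, 0, 0]
    - [0.45, 0.0265, -0.0191, 0, 0, 0, 0]
    - [0.45, 0, 0, 0.033, 0, 0, 0]
    - [0.45, 0, 0, 0.033, 0, 0, 0]
    - [0.45, 0, 0, 0.033, 0, 0, 0]
    - [0.45, 0, 0, 0.033, 0, 0, 0]
    - [0.45, 0, 0, 0.033, 0, 0, 0]
    - [0.45, 0, 0, 0, 0, 0, 0]
    - [0.45, 0, 0, 0, 0, 0, 0]
    - [0.45, 0, 0, 0, 0, 0, 0]

```text
time_s: 28.98
tcp_pos: [0.4293, 0.0922, 0.1123]
eef_rot: [-180.0, 0.1, -151.3]
contact_force: [0.8, 0.5, 0.8]
gripper_width: 0.0397
gripper_force: 0.0
```

Request:
apply_moves:
  targets:
    - [0.45, 0.0005, -0.0007, 0.025, 0, 0, 0]
    - [0.45, 0, 0, 0.03, 0, 0, 0]
    - [0.45, 0, 0, 0.02, 0, 0, 0]
    - [0.45, 0, 0, 0, 0, 0, 0]
    - [0.45, 0, 0, 0, 0, 0, 0]
    - [0, 0, 0, 0, 0, 0, 0]
    - [0, 0, 0, 0, 0, 0, 0]
    - [0, 0, 0, 0, 0, 0, 0]
    - [0, 0, 0, 0, 0, 0, 0]
    - [0, 0, 0, 0, 0, 0, 0]
    - [0, 0, 0, 0, 0, 0, 0]
    - [0, 0, 0, 0, 0, 0, 0]
  newtons: 20

```text
time_s: 29.98
tcp_pos: [0.4285, 0.0912, 0.0365]
eef_rot: [-180.0, 0.1, -151.3]
contact_force: [-2.5, 0.5, 8.5]
gripper_width: 0.0121
gripper_force: 20.0
```

Request:
apply_moves:
  targets:
    - [0, 0, 0, -0.015, 0, 0, 0]
    - [0, 0, 0, -0.03, 0, 0, 0]
    - [0, 0, 0, -0.035, 0, 0, 0]
    - [0, 0, 0, -0.03, 0, 0, 0]
    - [0, -0.0182, 0.0285, 0, 0, 0, 0]
    - [0, -0.0182, 0.0285, 0, 0, 0, 0]
    - [0, -0.0182, 0.0285, 0, 0, 0, 0]
    - [0, -0.0182, 0.0285, 0, 0, 0, 0]
    - [0, 0, 0, 0, 0, 0, 0]
    - [0, 0, 0, 0.02, 0, 0, 0]
    - [0, 0, 0, 0.01, 0, 0, 0]
    - [0, 0, 0, 0, 0, 0, 0]
    - [0, 0, 0, 0, 0, 0, 0]

```text
time_s: 31.07
tcp_pos: [0.437, 0.2251, 0.1153]
eef_rot: [-179.9, -0.1, -151.4]
contact_force: [0.3, -0.5, 0.1]
gripper_width: 0.0119
gripper_force: 20.0
```

Run:
```python
from fit import *
s=get_state();print(s['tcp_pos'],s['eef_rot'],s['gripper_width'],s['contact_force'])
c=shot('wrist','w9');P=cloud(c)
for k in POTS: print(k,pot(c,POTS[k],P))
```

```text
[0.436987   0.22509561 0.11530766] [-1.79948843e+02 -1.15404328e-01 -1.51364739e+02] 0.01193912599015554 [ 0.34845164 -0.50567146  0.05240611]
P1 None
P2 (array([0.4416, 0.3389]), 'rms', np.float64(0.0009), 'z', np.float64(0.0584), 710)
P3 (array([0.5359, 0.2809]), 'rms', np.float64(0.001), 'z', np.float64(0.0585), 349)
P4 (array([0.4372, 0.2259]), 'rms', np.float64(0.0009), 'z', np.float64(0.0587), 841)
```

Request:
apply_moves:
  targets:
    - [0, -0.0006, 0.0007, 0.008, 0, 0, 0]
    - [0, 0, 0, 0.008, 0, 0, 0]
    - [0, 0, 0, 0.006, 0, 0, 0]
    - [0, 0, 0, 0.004, 0, 0, 0]
    - [0, 0, 0, 0.003, 0, 0, 0]
    - [0, 0, 0, 0.001, 0, 0, 0]
    - [0, 0, 0, 0, 0, 0, 0]
    - [0, 0, 0, 0, 0, 0, 0]

```text
time_s: 31.78
tcp_pos: [0.4374, 0.2265, 0.0862]
eef_rot: [-180.0, -0.0, -151.3]
contact_force: [-3.2, -2.1, 6.9]
gripper_width: 0.012
gripper_force: 20.0
```

Request:
apply_moves:
  targets:
    - [0, 0, 0, 0.001, 0, 0, 0]
    - [0, 0, 0, 0, 0, 0, 0]
    - [0.4, 0, 0, -0.001, 0, 0, 0]
    - [0.4, 0, 0, 0, 0, 0, 0]
    - [0.4, 0, 0, 0, 0, 0, 0]
    - [0.4, 0, 0, 0, 0, 0, 0]
    - [0.4, 0, 0, -0.03, 0, 0, 0]
    - [0.4, 0, 0, -0.04, 0, 0, 0]
    - [0.4, 0, 0, -0.04, 0, 0, 0]
    - [0.4, 0, 0, -0.04, 0, 0, 0]
    - [0.4, 0, 0, -0.04, 0, 0, 0]
    - [0.45, 0.0043, -0.0305, 0, 0, 0, 0]
    - [0.45, 0.0043, -0.0305, 0, 0, 0, 0]
    - [0.45, 0.0043, -0.0305, 0, 0, 0, 0]
    - [0.45, 0, 0, 0, 0, 0, 0.0747]
    - [0.45, 0, 0, 0, 0, 0, 0.0747]
    - [0.45, 0, 0, 0, 0, 0, 0.0747]
    - [0.45, 0, 0, 0, 0, 0, 0.0747]
    - [0.45, 0, 0, 0, 0, 0, 0.0747]
    - [0.45, 0, 0, 0, 0, 0, 0]

```text
time_s: 33.45
tcp_pos: [0.4701, 0.1402, 0.2754]
eef_rot: [-180.0, -0.0, 174.7]
contact_force: [-0.5, -0.6, 0.3]
gripper_width: 0.0394
gripper_force: 0.0
```

```bash
python3 look.py w10; python3 -c "
from fit import *
c=load('w10');P=cloud(c)
for k in 'CD': print(k,lid(c,LIDS[k],P=P))"
```

```text
[0.4701 0.1402 0.2754] [-1.7998e+02 -3.0000e-02  1.7471e+02] 33.45
lid px [183. 237.] [0.528  0.0194] [44.  12.7] 10.3 0.0438
lid px [299. 238.] [0.5417 0.1548] [10.6 43.1] 175.7 0.0439
pot px [469. 138.] (array([0.4416, 0.3392]), 'rms', np.float64(0.001), 'z', np.float64(0.0587), 963)
pot px [360. 142.] (array([0.4385, 0.2279]), 'rms', np.float64(0.0114), 'z', np.float64(0.063), 3530)
pot px [413. 227.] (array([0.5357, 0.2807]), 'rms', np.float64(0.0011), 'z', np.float64(0.0587), 819)
pot px [ 84. 240.] (array([ 0.5328, -0.1017]), 'rms', np.float64(0.0097), 'z', np.float64(0.0629), 1843)
hi px [369. 147.] [0.4373 0.2263] [43.7 12.7] 0.0937
hi px [ 66. 260.] [ 0.5272 -0.0979] [13.  44.6] 0.0933
C {'bar': array([0.52801948, 0.01939367]), 'size': array([43.95639648, 12.71108475]), 'yaw': 10.3, 'ztop': 0.0438, 'n': 406}
D {'bar': array([0.54170122, 0.15476238]), 'size': array([10.64803009, 43.06184998]), 'yaw': 175.7, 'ztop': 0.0439, 'n': 356}
```

Request:
apply_moves:
  targets:
    - [0.45, -0.0351, 0.0105, 0, 0, 0, 0]
    - [0.45, -0.0352, 0.0105, 0, 0, 0, 0]
    - [0.45, 0, 0, 0.033, 0, 0, 0]
    - [0.45, 0, 0, 0.033, 0, 0, 0]
    - [0.45, 0, 0, 0.033, 0, 0, 0]
    - [0.45, 0, 0, 0.033, 0, 0, 0]
    - [0.45, 0, 0, 0.033, 0, 0, 0]
    - [0.45, 0, 0, 0, 0, 0, 0]
    - [0.45, 0, 0, 0, 0, 0, 0]
    - [0.45, 0, 0, 0, 0, 0, 0]

```text
time_s: 34.33
tcp_pos: [0.543, 0.1556, 0.1124]
eef_rot: [180.0, 0.1, 175.2]
contact_force: [0.4, -0.2, 0.9]
gripper_width: 0.0397
gripper_force: 0.0
```

Request:
apply_moves:
  targets:
    - [0.45, 0.001, -0.0008, 0.025, 0, 0, 0]
    - [0.45, 0, 0, 0.03, 0, 0, 0]
    - [0.45, 0, 0, 0.02, 0, 0, 0]
    - [0.45, 0, 0, 0, 0, 0, 0]
    - [0.45, 0, 0, 0, 0, 0, 0]
    - [0, 0, 0, 0, 0, 0, 0]
    - [0, 0, 0, 0, 0, 0, 0]
    - [0, 0, 0, 0, 0, 0, 0]
    - [0, 0, 0, 0, 0, 0, 0]
    - [0, 0, 0, 0, 0, 0, 0]
    - [0, 0, 0, 0, 0, 0, 0]
    - [0, 0, 0, 0, 0, 0, 0]

```text
time_s: 35.33
tcp_pos: [0.5413, 0.1547, 0.0366]
eef_rot: [180.0, 0.0, 175.1]
contact_force: [-1.9, -0.4, 7.3]
gripper_width: 0.0121
gripper_force: 20.0
```

Request:
apply_moves:
  targets:
    - [0, 0, 0, -0.015, 0, 0, 0]
    - [0, 0, 0, -0.03, 0, 0, 0]
    - [0, 0, 0, -0.035, 0, 0, 0]
    - [0, 0, 0, -0.03, 0, 0, 0]
    - [0, 0.0042, 0.0313, 0, 0, 0, 0]
    - [0, 0.0042, 0.0313, 0, 0, 0, 0]
    - [0, 0.0042, 0.0313, 0, 0, 0, 0]
    - [0, 0.0042, 0.0314, 0, 0, 0, 0]
    - [0, 0, 0, 0, 0, 0, 0]
    - [0, 0, 0, 0.02, 0, 0, 0]
    - [0, 0, 0, 0.01, 0, 0, 0]
    - [0, 0, 0, 0, 0, 0, 0]
    - [0, 0, 0, 0, 0, 0, 0]

```text
time_s: 36.42
tcp_pos: [0.5346, 0.2799, 0.1151]
eef_rot: [-179.9, -0.1, 175.0]
contact_force: [-0.6, 1.2, 0.9]
gripper_width: 0.0115
gripper_force: 20.0
```

Run:
```python
from fit import *
s=get_state();print(s['tcp_pos'],s['eef_rot'],s['gripper_width'],s['contact_force'])
c=shot('wrist','w11');P=cloud(c)
for k in POTS: print(k,pot(c,POTS[k],P))
```

```text
[0.53460325 0.279944   0.11506612] [-1.79894199e+02 -8.03807346e-02  1.75017694e+02] 0.011472491756807432 [-0.63169738  1.16683966  0.88210954]
P1 None
P2 (array([0.4423, 0.3394]), 'rms', np.float64(0.0011), 'z', np.float64(0.0587), 3096)
P3 (array([0.5362, 0.2815]), 'rms', np.float64(0.0009), 'z', np.float64(0.0587), 859)
P4 (array([0.4378, 0.2217]), 'rms', np.float64(0.0106), 'z', np.float64(0.0628), 11623)
```

Adjust (+1.2, +1.3 mm) and seat.

Request:
apply_moves:
  targets:
    - [0, -0.001, 0.0013, 0.008, 0, 0, 0]
    - [0, 0, 0, 0.008, 0, 0, 0]
    - [0, 0, 0, 0.006, 0, 0, 0]
    - [0, 0, 0, 0.004, 0, 0, 0]
    - [0, 0, 0, 0.003, 0, 0, 0]
    - [0, 0, 0, 0.001, 0, 0, 0]
    - [0, 0, 0, 0, 0, 0, 0]
    - [0, 0, 0, 0, 0, 0, 0]

```text
time_s: 37.13
tcp_pos: [0.5361, 0.2816, 0.0865]
eef_rot: [-180.0, 0.0, 175.0]
contact_force: [-2.9, -2.5, 7.0]
gripper_width: 0.0121
gripper_force: 20.0
```

Request:
apply_moves:
  targets:
    - [0, 0, 0, 0.001, 0, 0, 0]
    - [0, 0, 0, 0, 0, 0, 0]
    - [0.4, 0, 0, -0.001, 0, 0, 0]
    - [0.4, 0, 0, 0, 0, 0, 0]
    - [0.4, 0, 0, 0, 0, 0, 0]
    - [0.4, 0, 0, 0, 0, 0, 0]
    - [0.4, 0, 0, -0.03, 0, 0, 0]
    - [0.4, 0, 0, -0.04, 0, 0, 0]
    - [0.4, 0, 0, -0.04, 0, 0, 0]
    - [0.4, 0, 0, -0.04, 0, 0, 0]
    - [0.4, 0, 0, -0.04, 0, 0, 0]
    - [0.45, 0.0037, -0.0335, 0, 0, 0, 0]
    - [0.45, 0.0037, -0.0335, 0, 0, 0, 0]
    - [0.45, 0.0037, -0.0335, 0, 0, 0, 0]
    - [0.45, 0.0037, -0.0335, 0, 0, 0, 0]
    - [0.45, 0.0037, -0.0335, 0, 0, 0, 0]
    - [0.45, 0.0037, -0.0335, 0, 0, 0, 0]
    - [0.45, 0.0037, -0.0335, 0, 0, 0, 0]
    - [0.45, 0, 0, 0, 0, 0, -0.074]
    - [0.45, 0, 0, 0, 0, 0, -0.074]

```text
time_s: 38.8
tcp_pos: [0.4896, 0.0488, 0.276]
eef_rot: [180.0, 0.0, -171.5]
contact_force: [0.9, 0.5, -0.6]
gripper_width: 0.0396
gripper_force: 0.0
```

Request:
apply_moves:
  targets:
    - [0.45, 0, 0, 0, 0, 0, -0.029]
    - [0.45, 0, 0, 0, 0, 0, 0]
    - [0.45, 0, 0, 0, 0, 0, 0]

```text
time_s: 39.05
tcp_pos: [0.49, 0.0505, 0.2756]
eef_rot: [180.0, -0.0, -169.2]
contact_force: [-0.2, 0.2, -0.0]
gripper_width: 0.0396
gripper_force: 0.0
```

```bash
python3 look.py w12
```

```text
[0.49   0.0505 0.2756] [ 1.8000e+02 -1.0000e-02 -1.6916e+02] 39.05
lid px [247. 205.] [0.5279 0.0186] [43.5 12.1] 11.5 0.0439
pot px [448. 163.] (array([0.4378, 0.2303]), 'rms', np.float64(0.0097), 'z', np.float64(0.0629), 2937)
pot px [142. 187.] (array([ 0.5291, -0.102 ]), 'rms', np.float64(0.0104), 'z', np.float64(0.063), 2921)
pot px [529. 190.] (array([0.4416, 0.3391]), 'rms', np.float64(0.001), 'z', np.float64(0.0585), 619)
pot px [466. 245.] (array([0.5439, 0.283 ]), 'rms', np.float64(0.0085), 'z', np.float64(0.0629), 1544)
hi px [467. 171.] [0.4374 0.2259] [43.8 13. ] 0.0934
hi px [127. 197.] [ 0.5272 -0.0987] [13.1 44.4] 0.0936
hi px [486. 262.] [0.5275 0.282 ] [14.2 26. ] 0.0933
```

Request:
apply_moves:
  targets:
    - [0.45, -0.0157, -0.019, 0, 0, 0, 0]
    - [0.45, -0.0157, -0.019, 0, 0, 0, 0]
    - [0.45, 0, 0, 0.033, 0, 0, 0]
    - [0.45, 0, 0, 0.033, 0, 0, 0]
    - [0.45, 0, 0, 0.033, 0, 0, 0]
    - [0.45, 0, 0, 0.033, 0, 0, 0]
    - [0.45, 0, 0, 0.033, 0, 0, 0]
    - [0.45, 0, 0, 0, 0, 0, 0]
    - [0.45, 0, 0, 0, 0, 0, 0]
    - [0.45, 0, 0, 0, 0, 0, 0]

```text
time_s: 39.93
tcp_pos: [0.5292, 0.0196, 0.1123]
eef_rot: [-180.0, 0.1, -169.0]
contact_force: [0.6, 0.2, 0.6]
gripper_width: 0.0394
gripper_force: 0.0
```

Request:
apply_moves:
  targets:
    - [0.45, 0.001, -0.0004, 0.025, 0, 0, 0]
    - [0.45, 0, 0, 0.03, 0, 0, 0]
    - [0.45, 0, 0, 0.02, 0, 0, 0]
    - [0.45, 0, 0, 0, 0, 0, 0]
    - [0.45, 0, 0, 0, 0, 0, 0]
    - [0, 0, 0, 0, 0, 0, 0]
    - [0, 0, 0, 0, 0, 0, 0]
    - [0, 0, 0, 0, 0, 0, 0]
    - [0, 0, 0, 0, 0, 0, 0]
    - [0, 0, 0, 0, 0, 0, 0]
    - [0, 0, 0, 0, 0, 0, 0]
    - [0, 0, 0, 0, 0, 0, 0]

```text
time_s: 40.93
tcp_pos: [0.5276, 0.0188, 0.0366]
eef_rot: [180.0, 0.1, -169.0]
contact_force: [-1.8, 1.0, 7.6]
gripper_width: 0.0119
gripper_force: 20.0
```

Request:
apply_moves:
  targets:
    - [0, 0, 0, -0.02, 0, 0, 0]
    - [0, 0, 0, -0.035, 0, 0, 0]
    - [0, 0, 0, -0.04, 0, 0, 0]
    - [0, 0, 0, -0.035, 0, 0, 0]
    - [0, 0.0026, 0.0368, 0, 0, 0, 0]
    - [0, 0.0026, 0.0368, 0, 0, 0, 0]
    - [0, 0.0026, 0.0368, 0, 0, 0, 0]
    - [0, 0.0026, 0.0368, 0, 0, 0, 0]
    - [0, 0.0026, 0.0368, 0, 0, 0, 0]
    - [0, 0.0026, 0.0368, 0, 0, 0, 0]
    - [0, 0.0026, 0.0368, 0, 0, 0, 0]
    - [0, 0.0026, 0.0367, 0, 0, 0, 0]
    - [0, 0.0025, 0.0367, 0, 0, 0, 0]
    - [0, 0, 0, 0, 0, 0, 0]
    - [0, 0, 0, 0.03, 0, 0, 0]
    - [0, 0, 0, 0.02, 0, 0, 0]
    - [0, 0, 0, 0, 0, 0, 0]
    - [0, 0, 0, 0, 0, 0, 0]

```text
time_s: 42.43
tcp_pos: [0.441, 0.3385, 0.1151]
eef_rot: [-179.9, -0.1, -169.0]
contact_force: [-0.1, -0.5, -0.4]
gripper_width: 0.0119
gripper_force: 20.0
```

Run:
```python
from fit import *
s=get_state();print(s['tcp_pos'],s['eef_rot'],s['gripper_width'],s['contact_force'])
c=shot('wrist','w13');P=cloud(c)
print(pot(c,POTS['P2'],P))
```

```text
[0.44095606 0.33847335 0.11510803] [-1.79873345e+02 -1.07277778e-01 -1.69025386e+02] 0.011904227901598568 [-0.11197232 -0.48944511 -0.40788744]
(array([0.4416, 0.34  ]), 'rms', np.float64(0.0009), 'z', np.float64(0.0586), 846)
```

Request:
apply_moves:
  targets:
    - [0, -0.0008, 0.0012, 0.008, 0, 0, 0]
    - [0, 0, 0, 0.008, 0, 0, 0]
    - [0, 0, 0, 0.006, 0, 0, 0]
    - [0, 0, 0, 0.004, 0, 0, 0]
    - [0, 0, 0, 0.003, 0, 0, 0]
    - [0, 0, 0, 0.001, 0, 0, 0]
    - [0, 0, 0, 0.001, 0, 0, 0]
    - [0, 0, 0, 0, 0, 0, 0]
    - [0, 0, 0, 0, 0, 0, 0]

```text
time_s: 43.23
tcp_pos: [0.4419, 0.3402, 0.0863]
eef_rot: [-180.0, 0.0, -169.0]
contact_force: [-5.2, -3.7, 15.1]
gripper_width: 0.0118
gripper_force: 20.0
```

Release, rise, and back off to (0.47, 0.1) for a full check.

Request:
apply_moves:
  targets:
    - [0.4, 0, 0, -0.002, 0, 0, 0]
    - [0.4, 0, 0, 0, 0, 0, 0]
    - [0.4, 0, 0, 0, 0, 0, 0]
    - [0.4, 0, 0, 0, 0, 0, 0]
    - [0.4, 0, 0, -0.03, 0, 0, 0]
    - [0.4, 0, 0, -0.04, 0, 0, 0]
    - [0.4, 0, 0, -0.04, 0, 0, 0]
    - [0.4, 0, 0, -0.04, 0, 0, 0]
    - [0.4, 0, 0, -0.04, 0, 0, 0]
    - [0.4, 0, -0.035, 0, 0, 0, 0]
    - [0.4, 0, -0.035, 0, 0, 0, 0]
    - [0.4, 0, -0.035, 0, 0, 0, 0]
    - [0.4, 0, -0.035, 0, 0, 0, 0]
    - [0.4, 0, -0.035, 0, 0, 0, 0]
    - [0.4, 0, -0.035, 0, 0, 0, 0]
    - [0.4, 0, -0.035, 0, 0, 0, 0]
    - [0.4, 0, 0, 0, 0, 0, 0]
    - [0.4, 0, 0, 0, 0, 0, 0]

```text
time_s: 44.73
tcp_pos: [0.4886, 0.0983, 0.2766]
eef_rot: [-180.0, -0.0, -169.2]
contact_force: [0.7, 0.4, -0.2]
gripper_width: 0.0351
gripper_force: 0.0
```

```bash
python3 look.py w14
python3 - <<'E'
from fit import *
from keyrail import rect
c=load('w14');P=cloud(c)
shot('side','d14');shot('scene','s14')
for fn in('w14','d14','s14'):
    c=load(fn);P=cloud(c);print(fn)
    for k,xy in dict(P1=(.5266,-.0993),P2=(.4417,.3395),P3=(.536,.2812),P4=(.4373,.226)).items():
        n=near(P,xy,.045)
        d=P[n&(P[...,2]>.0575)&(P[...,2]<.0665)]
        if len(d)>30:
            x,e=circ(d[np.hypot(*(d[:,:2]-xy).T)>.033],.0375)
            A=np.c_[d[:,:2]-xy,np.ones(len(d))];co=np.linalg.lstsq(A,d[:,2],rcond=None)[0]
            t=P[n&(P[...,2]>.089)&(P[...,2]<.1)]
            print(k,'disc z med',np.median(d[:,2]).round(4),'tilt',np.hypot(*co[:2]).round(3),'ctr',x.round(4),'bar',np.median(t,0).round(4) if len(t) else '')
    t=P[near(P,(.65,-.076),.04)&(P[...,2]>.08)&(P[...,2]<.13)]
    if len(t)>5:print('key',rect(t),np.percentile(t[:,2],90).round(4))
    q=P[near(P,(.51,-.38),.03)&(P[...,2]>.05)&(P[...,2]<.23)]
    if len(q)>5:print('lever',np.percentile(q,[2,98],axis=0).round(3))
a=cv2.imread('pics/d14.png')[130:370,150:480];b=cv2.imread('pics/s14.png')[130:370,90:420]
cv2.imwrite('pics/x14.png',cv2.resize(np.vstack([a,b]),None,fx=1.25,fy=1.25))
E
```

```text
[0.4886 0.0983 0.2766] [-1.8000e+02 -1.0000e-02 -1.6922e+02] 44.73
pot px [407. 155.] (array([0.438, 0.229]), 'rms', np.float64(0.0102), 'z', np.float64(0.0629), 3137)
pot px [101. 180.] (array([ 0.5286, -0.103 ]), 'rms', np.float64(0.0096), 'z', np.float64(0.063), 2724)
pot px [498. 179.] (array([0.4424, 0.3465]), 'rms', np.float64(0.0088), 'z', np.float64(0.0629), 2464)
pot px [427. 240.] (array([0.5439, 0.2854]), 'rms', np.float64(0.0089), 'z', np.float64(0.0629), 1757)
hi px [421. 162.] [0.4372 0.2261] [43.6 12.3] 0.0935
hi px [523. 189.] [0.4417 0.3395] [43.8 13.4] 0.0933
hi px [ 82. 189.] [ 0.5269 -0.0984] [12.5 44.7] 0.0936
hi px [446. 253.] [0.526  0.2825] [13.2 22.5] 0.0929
w14
P1 disc z med 0.0621 tilt 0.008 ctr [ 0.5274 -0.0997] bar [ 0.5251 -0.0973  0.0938]
P2 disc z med 0.0619 tilt 0.013 ctr [0.4423 0.3406] bar [0.4412 0.3381 0.0936]
P3 disc z med 0.062 tilt 0.019 ctr [0.5387 0.2819] bar [0.5232 0.2808 0.0936]
P4 disc z med 0.062 tilt 0.006 ctr [0.4379 0.2264] bar [0.4368 0.225  0.0936]
d14
P1 disc z med 0.0623 tilt 0.031 ctr [ 0.5253 -0.0992] bar [ 0.525  -0.1026  0.0934]
P2 disc z med 0.0626 tilt 0.007 ctr [0.4403 0.3403] bar [0.4387 0.3364 0.0941]
P3 disc z med 0.0627 tilt 0.04 ctr [0.5348 0.2811] bar [0.535  0.2778 0.0937]
P4 disc z med 0.0626 tilt 0.041 ctr [0.4353 0.2261] bar [0.433  0.2219 0.0936]
key (array([ 0.6454, -0.0783]), array([26.7, 40.3]), 81.1, 142) 0.1021
lever [[ 0.498 -0.396  0.072]
 [ 0.538 -0.368  0.099]]
s14
P1 disc z med 0.0615 tilt 0.008 ctr [ 0.5269 -0.0989] bar [ 0.5315 -0.0954  0.0927]
P2 disc z med 0.0616 tilt 0.007 ctr [0.4417 0.3406] bar [0.4463 0.3428 0.0932]
P3 disc z med 0.0613 tilt 0.014 ctr [0.5359 0.2812] bar [0.5409 0.2848 0.093 ]
P4 disc z med 0.0615 tilt 0.012 ctr [0.4376 0.2267] bar [0.441  0.2301 0.0933]
key (array([ 0.6497, -0.0731]), array([23.1, 43.2]), 88.7, 134) 0.1004
lever [[ 0.504 -0.39   0.074]
 [ 0.537 -0.363  0.095]]
```

View pics/x14.png

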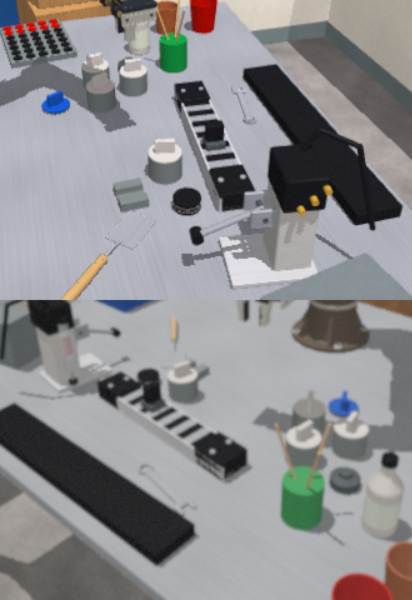

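All four pots have level, seated lids (discs at about 62 mm), the key is home in the rail slot, and the lever is down. The other things on the bench look untouched.

```bash
python3 -c "
from plant import close_job
print(close_job())"
```

```text
the job is handed in; nothing more can be done
None
```

The job is handed in; the closing call returned no verdict. My last measurements show the lever raised and later fully lowered, the stop key fully home in the hidden slot, and all four pots closed with level, seated lids.

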